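# Load the analyser cartridge and hold the flap shut for fastening

## Task

Pull the loading flap at the front of the bench analyser all the way down, lay the larger cartridge flat in the cradle on its inner side and let go of it, leaving everything else on the bench where it is. Then swing the flap up by its bar until the cartridge presses on the spring pad inside with a steady 10 newtons (flap upright), never anywhere near twice that, and finish still holding it there, because a technician will now do up the locking screws.

Things in the scene. Friction and masses are not known exactly. Their poses are not given: they have to be found in the camera images.
- analyser: Cream bench analyser, fixed, about 200 mm wide (y), 200 deep, 155 high. Origin: on the bench directly below the flap's hinge line, which is 45 mm above it. x points from the flap into the machine, y along the hinge, z up. The bay behind the flap is open above, between two cheeks (x 20 to 110 mm, inner faces 136 mm apart, tops 122 mm above the bench) with the locking screws.
- flap (a joint): Angle of the bottom-hinged loading flap on the analyser's front, rad: 0 upright, grows as its top comes down towards the robot, 1.57 level, inner face up (stop); inward stop -0.12. Starts ajar. Panel 110 mm wide, 12 thick, reaching 110 mm from the hinge line, which lies in its inner face; 0.25 kg. A stiff hinge (0.15 N m) holds it near upright; well down it sinks to its stop.
- bar_mid (a point): Middle of the flap's steel grip bar: round, 10 mm thick, 100 long along the hinge (y), 155 mm from the hinge line along the flap (z), 6 mm outside the inner face (x points out of that face). It stands 45 mm beyond the panel's edge on two posts, 84 mm clear between them: fingers can straddle it from above at any angle. Centre 39 mm above the bench when open, 200 mm when upright.
- seat (a point): Cradle on the flap's inner face: where the centre of the cartridge's underside belongs, 60 mm from the hinge line. x out of the face (up when open), z towards the bar, y along the hinge. Side rails 60 mm apart inside, 5 high; a 16 mm high lip 35 mm from here at the hinge end, none at the bar end. Cartridge length along z; a few mm off the lip is fine, it slides there as the flap rises.
- pad (a joint): Travel of the spring pad in the bay, m: 0 relaxed, grows as it is pushed into the machine (stop 0.030). Spring 0.8 N per mm, no preload: 10 N is 0.0125. With the cartridge in the cradle it is first touched at a flap angle of about 0.2 rad, and 10 N is reached with the flap upright (about 0); 0.05 rad is about 2.6 N. The push needed at the bar is a bit under half of the pad's force.
- pad_nose (a point): Foremost point of the spring pad, a black rubber round-nosed bar 16 mm thick and 50 wide (y) in the middle of the bay, 65 mm above the hinge line; relaxed, 13.5 mm behind the hinge line.
- cartridge: The cartridge to load: the larger of two flat white plastic cartridges, 70 x 50 x 26 mm (x, y, z), about 0.16 kg, loose on the bench. Origin: centre of the underside, z up. Both ends are alike. Grip it across the 50 mm width by its upper part, so that the fingers clear the rails.
- short_cartridge: Bystander, not to be used: a smaller plastic cartridge of the same look, 42 x 36 x 26 mm (x, y, z), loose on the bench. Origin: centre of the underside.
- reagent_bottle: Bystander: small amber jar, 38 mm across, 60 mm high. Origin: centre of the underside.
- tube_rack: Bystander: white rack of capped glass tubes, 100 x 200 mm (x, y), 100 mm high over the caps. Origin: centre of the underside.
- wash_bottle: Bystander: white bottle, 64 mm across, 170 mm high. Origin: centre of the underside.
- beaker: Bystander: glass beaker, 64 mm across, 75 mm high. Origin: centre of the underside.
- tip_tray: Bystander: open grey plastic tray, 120 x 85 x 50 mm. Origin: centre of the underside.
- pipette: Bystander: white hand pipette lying on the bench, 250 mm long along its x, 24 mm high. Origin: on the bench, 85 mm from its plunger end (at -x).
Mind the look-alikes: they are no part of the job. What is shaped like the cartridge but turquoise or yellow is not meant.

How it is judged:
By the outcome, as a careful person would: the job done as asked, in the order asked, and still so for the second after the job is handed in, while the arm keeps its last pose, push and grip.
It also fails if it takes over 72 s, if anything falls off the work surface, if the arm or the gripper's body presses on something with over 40 N, if the wrist force passes 120 N, or if a joint passes its speed limit or range.

## Robot

A 6-joint arm with a two-finger parallel gripper is mounted at the origin on the work surface. World frame = base frame: x ahead of the robot, y to its left, z up, the work surface at z = 0. Lengths are in m, angles in rad, forces in N, time in s.
With the tool pointing down it reaches from about 0.35 to 0.725 m from the base axis. Payload 4.3 kg.
Tool frame: the origin (TCP) lies midway between the tips of the shut fingers; the grasp point (between the pads) lies 19 mm behind it; z points along the fingers, x is the direction in which the jaws open and shut, and the axes are right-handed (so a half turn about z gives the same grasp; the last joint's range is limited). The gripper opens to 85 mm and grips with 20 to 120 N. Pads are 22 mm wide; open, the fingers measure 114 mm over their backs; the gripper's body (76 mm by 85 mm) begins 54 mm behind the grasp point. The pads swing forward as they close: fully open they stand 13 mm farther back than shut.
Start: joints at [1.081, 0.377, 0.081, 1.274, 0, 1.46], TCP at [0.213, 0.534, 0.231] pointing down, gripper open.
Joint ranges: [-2.72, 2.72], [-0.84, 1.66], [-1.02, 1.22], [-1.77, 2.12], [-1.37, 1.28], [-3.14, 3.14]. Speed limits (rad/s): [2.57, 2.57, 3.14, 3.14, 3.14, 3.14].

## Interface

Orientations are given as a rotation vector (axis times angle).
In Python, from workcell import sensors, imaging, ticket, nets gives the robot as it stands.
- The arm moves only by the tool move_arm, never from a script. Its argument "plan" is a list of rows, each a list of 6 numbers: the shift along the tool's x, y, z as a fraction of full scale, then the turn, a rotation vector about the tool's x, y, z as a fraction of full scale. In form: [[tx, ty, tz, wx, wy, wz], ...]. A call has exactly 8 rows; each row shifts and turns the commanded pose from where the row before left it, along the tool's axes as they then stand; what a row does not reach is not made up. Full scale, the value 1, is 150 mm for a shift and 180 degrees for a turn. A row lasts 1/10 s, in which the tool goes at most 50 mm and 8.59 degrees, less where a joint would pass 70% of its speed; a pose out of reach is approached as far as the arm can. A call with a number of a shift or a turn outside -1 to 1 is refused whole. A call with a gripper value outside its range is refused whole. "claw" is the closure, from -1 (fully open) to 1 (shut), so that 0 is half open, set as the call begins (left out, the last holds). The fingers move at their own pace and stop on an object; "force" is the grip in N (left out, the last holds). Time passes only in rows, so rows that do not move let the fingers close, or fill a call up. It gives the time, the measured TCP pose, the force and the opening at its end, in the units of the state.
- sensors.read_state(): the state, without advancing time (a new reading comes with each control period).
- imaging.snapshot(name): name is "side" or "top" or "wrist"; returns a dict with "color" (420x560x3 uint8, red, green, blue), "range_z" (420x560 float32, m along the optical axis (not along the pixel's ray), 0 where there is no reading), "fx", "fy", "cx", "cy" (pixels), "dist_coeffs" ([k1, k2, p1, p2, k3] as OpenCV has them; the pictures are not rectified), "T" (4x4, takes a point from camera to world coordinates). Camera axes: x right, y up, looking along -z (the intrinsics and any distortion apply to the point x, -y, -z); pixel columns grow to the right and rows downward; lengths in m; the calibration is good to about 2 mm. A picture is of the moment at which its call begins.
- ticket.close_job(): hands the job in, once; it reports no verdict.
Trained networks look in the newest picture that a camera, given by its name, has taken for a name from the list of things; names that differ only in an ending like _2 or _b are one class to them, and where a whole thing is asked for, a point or a joint stands for the part that bears it (a point fixed in the world has none). Each returns a list of dicts, best first, with "conf" (0 to 1); they miss things now and then, are a little off and sometimes report something else, mostly with a low value. They report only what shows in the picture. A call takes as long as a camera call. They do not tell look-alikes from the thing itself.
- nets.boxes_of(camera, label): "position" ([x, y, z] in m, in world coordinates, good to about 4 mm: the middle of the surface that is visible of it).
The state is a dict: "time": time; "q": joint angles; "qd": joint speeds; "effort": joint torques, N m; "position": TCP position; "ee_rot": TCP orientation; "wrist_force": force on the tool from outside, world axes, zero at the start; "torque": the same for the moment, N m; "gripper_width": finger opening in m.
Only numpy, scipy, OpenCV 4.12 (cv2) and the standard library are available. Lean on these libraries where they do the work, as an engineer would, in place of code of your own. Each camera call takes 0.05 s, during which the arm holds its last target.

## Working session

There is one attempt and no reset: what is moved stays moved. The work goes in short steps, Python scripts to look and compute and a tool call to move; the robot and the scene stay as the last step left them, time stands still between calls to the robot, and variables do not carry over. Pictures are saved under pics/ and viewed, and the job is handed in when it is done.

Besides the shell and the picture viewer there is one more tool, called after "Call:" by a JSON object that holds its "method" and its "body", one argument or row to a line. move_arm: Moves the arm, as the interface text tells. Its arguments: {"type":"object","properties":{"plan":{"type":"array"},"claw":{"type":"number"},"force":{"type":"number"}},"required":["plan"]}

```bash
ls; mkdir -p pics; cat > h.py <<'E'
import numpy as np, cv2
from workcell import sensors, imaging, ticket, nets
from scipy.spatial.transform import Rotation as R
def snap(name,fn):
    s=imaging.snapshot(name); cv2.imwrite('pics/'+fn,s['color'][:,:,::-1]); np.savez('/tmp/'+fn+'.npz',**{k:np.array(v) for k,v in s.items()}); return s
def world(s):
    h,w=s['range_z'].shape
    u,v=np.meshgrid(np.arange(w),np.arange(h))
    K=np.array([[s['fx'],0,s['cx']],[0,s['fy'],s['cy']],[0,0,1.]],float)
    p=cv2.undistortPoints(np.stack([u,v],-1).reshape(-1,1,2).astype(float),K,np.array(s['dist_coeffs'],float)).reshape(h,w,2)
    z=s['range_z']
    P=np.stack([p[...,0]*z,-p[...,1]*z,-z,np.ones_like(z)],-1)
    return (P@np.array(s['T']).T)[...,:3]
def proj(s,pt):
    c=np.linalg.inv(s['T'])@np.r_[pt,1]
    K=np.array([[s['fx'],0,s['cx']],[0,s['fy'],s['cy']],[0,0,1.]],float)
    return cv2.projectPoints(np.array([[c[0],-c[1],-c[2]]]),np.zeros(3),np.zeros(3),K,np.array(s['dist_coeffs'],float))[0].ravel()
E
python3 - <<'E'
from h import *
np.set_printoptions(precision=3,suppress=True)
st=sensors.read_state(); print(st)
S={n:snap(n,n+'0.png') for n in ['side','top','wrist']}
for n in S: print(n,S[n]['fx'],np.array(S[n]['T']))
for n in S:
  for l in ['analyser','flap','bar_mid','seat','pad','cartridge','short_cartridge','reagent_bottle','tube_rack','wash_bottle','beaker','tip_tray','pipette']:
    for d in nets.boxes_of(n,l)[:4]:
        print(n,l,round(d['conf'],2),np.array(d['position']),proj(S[n],d['position']).round())
E
```

```text
pics
{'time': 0.0, 'q': array([1.081, 0.378, 0.08 , 1.274, 0.   , 1.46 ]), 'qd': array([-0.001, -0.001,  0.001,  0.001, -0.   ,  0.   ]), 'effort': array([  0.001, -46.36 ,  26.988,   0.021,   0.   ,  -0.   ]), 'position': array([0.213, 0.533, 0.23 ]), 'ee_rot': array([ 2.6  ,  1.762, -0.003]), 'wrist_force': array([ 0.165, -0.153,  0.32 ]), 'torque': array([ 0.04 ,  0.032, -0.043]), 'gripper_width': 0.08521621109119125}
side 498.3725122776012 [[ 0.778  0.372 -0.506 -0.19 ]
 [-0.628  0.464 -0.624 -0.855]
 [ 0.003  0.804  0.595  0.95 ]
 [ 0.     0.     0.     1.   ]]
top 513.4324628572537 [[ 0.013  0.989 -0.147  0.291]
 [-1.     0.01  -0.019  0.009]
 [-0.017  0.148  0.989  1.622]
 [ 0.     0.     0.     1.   ]]
wrist 316.7987009973443 [[ 0.37  -0.895 -0.251  0.149]
 [ 0.929  0.356  0.102  0.559]
 [-0.002 -0.271  0.963  0.373]
 [ 0.     0.     0.     1.   ]]
side flap 0.96 [ 0.548 -0.032  0.127] [292. 213.]
side flap 0.69 [ 0.691 -0.055  0.106] [335. 204.]
side bar_mid 0.67 [ 0.546 -0.031  0.13 ] [292. 212.]
side seat 0.72 [ 0.549 -0.035  0.126] [294. 213.]
side seat 0.22 [ 0.321 -0.40
[... 1270 characters left out ...]
3 0.021] [243. 233.]
top cartridge 0.64 [0.463 0.274 0.029] [201. 234.]
top short_cartridge 0.6 [ 0.581 -0.282  0.026] [378. 199.]
top tube_rack 0.67 [0.698 0.352 0.064] [178. 159.]
top tube_rack 0.46 [ 0.445 -0.249  0.06 ] [370. 241.]
top wash_bottle 0.92 [ 0.69  -0.372  0.108] [411. 159.]
top wash_bottle 0.52 [ 0.442 -0.248  0.059] [370. 242.]
top beaker 0.77 [0.308 0.307 0.021] [190. 284.]
top tip_tray 0.92 [ 0.322 -0.411  0.004] [418. 282.]
top pipette 0.6 [0.42  0.452 0.018] [146. 247.]
top pipette 0.43 [ 0.582 -0.286  0.024] [379. 199.]
wrist seat 0.39 [0.374 0.453 0.016] [269. 318.]
wrist cartridge 0.52 [0.442 0.167 0.006] [105. 416.]
wrist pipette 0.78 [0.375 0.455 0.02 ] [271. 320.]
```

View pics/side0.png

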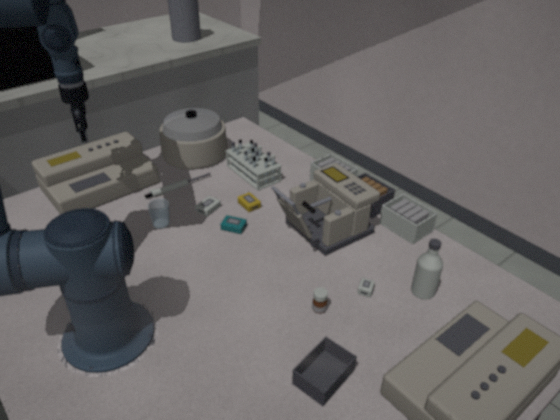

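View pics/top0.png

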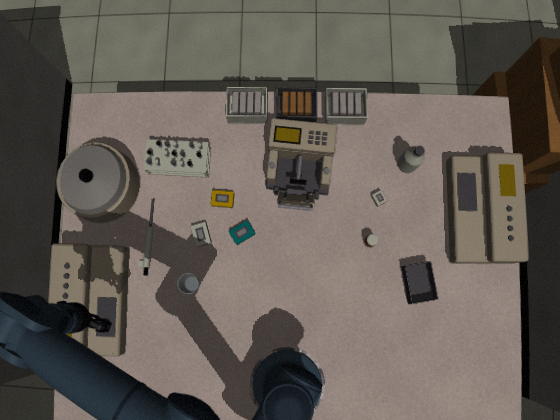

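The candidates, by top-camera pixel:
- White at (201,234), the larger one.
- White at (379,198), short.
- Yellow at (222,198).
- Turquoise at (242,231).

I choose the white one at (201,234), and check it in a close crop next.

```bash
python3 - <<'E'
from h import *
np.set_printoptions(precision=4,suppress=True)
D={n:dict(np.load('/tmp/%s0.png.npz'%n)) for n in ['top','side']}
t=D['top']['color'];s=D['side']['color']
a=cv2.resize(t[205:265,170:260],(540,360),interpolation=cv2.INTER_CUBIC)
b=cv2.resize(t[120:220,250:350],(400,400),interpolation=cv2.INTER_CUBIC)
cv2.imwrite('pics/crop_a.png',a[:,:,::-1]); 
c=cv2.resize(s[150:260,180:400],(800,400),interpolation=cv2.INTER_CUBIC)
cv2.imwrite('pics/crop_c.png',c[:,:,::-1]);cv2.imwrite('pics/crop_b.png',b[:,:,::-1])
for n in D:
  W=world(D[n])
  print(n)
  for nm,(cx,cy) in dict(big=(.463,.27),short=(.58,-.287)).items():
    m=(abs(W[...,0]-cx)<.06)&(abs(W[...,1]-cy)<.06)&(W[...,2]>.018)&(W[...,2]<.045)&(D[n]['range_z']>0)
    P=W[m]; print(nm,m.sum(),P.mean(0),np.median(P[:,2]),cv2.minAreaRect((P[:,:2]*1000).astype(np.float32)))
  m=(abs(W[...,0]-.7)<.25)&(abs(W[...,1]+.03)<.15)
  W2=W.copy()
  for (x0,x1) in []: pass
  # table height
  m=(abs(W[...,0]-.4)<.03)&(abs(W[...,1]-0)<.06); print('table',np.median(W[m][:,2]))
  zz=W[170:222,260:345] if n=='top' else None
  if n=='top':
    for r in range(130,222,4):
      print(r,' '.join('%d,%d,%d'%tuple((W[r,cc]*1000).round()) for cc in range(262,345,8)))
E
```

```text
top
big 352 [0.4624 0.2776 0.026 ] 0.025896196284080242 ((462.765380859375, 278.33740234375), (71.87897491455078, 50.91004943847656), 16.933874130249023)
short 151 [ 0.5854 -0.2849  0.0258] 0.026238023191254456 ((585.87646484375, -285.85797119140625), (42.73320770263672, 37.18891906738281), 26.369497299194336)
table 1.8452009547864634e-05
130 810,90,7 764,59,152 763,35,153 765,11,148 763,-12,154 764,-36,152 766,-60,149 763,-84,159 766,-108,150 764,-131,155 814,-172,3
134 797,90,5 752,59,149 751,35,153 752,11,152 751,-13,154 750,-36,157 751,-60,156 750,-83,159 753,-108,151 752,-131,154 800,-172,4
138 785,90,-1 737,58,158 739,35,151 738,11,155 738,-13,155 739,-36,153 740,-60,151 740,-84,153 739,-107,157 741,-132,151 788,-172,-1
142 768,89,10 726,58,155 725,35,156 726,11,155 726,-13,154 727,-36,152 726,-60,156 728,-84,150 728,-108,153 728,-131,153 771,-171,10
146 757,89,3 715,58,147 715,35,151 715,11,151 715,-13,152 714,-36,154 715,-60,153 714,-84,157 716,-108,150 716,-131,153 762,-173,-7
150 743,89,3 710,59,123 712,35,116 710,11,126 707,-13,137 705,-37,142 704,-60,148 704,-84,149 704,-
[... 1762 characters left out ...]
,-170,-1
210 545,86,6 547,60,-4 291,9,1622 547,9,-2 547,-16,-2 547,-42,-1 517,-59,191 547,-93,3 548,-119,-2 547,-144,6 548,-170,0
214 533,86,-4 533,60,1 534,35,-2 533,9,4 534,-17,2 533,-42,7 534,-68,1 534,-93,2 534,-118,8 535,-144,1 535,-170,4
218 520,85,0 520,60,0 521,34,0 521,9,-2 521,-17,3 521,-42,2 522,-68,-2 521,-93,2 522,-118,4 522,-144,4 522,-170,3
side
big 247 [0.4599 0.2749 0.0267] 0.02717251855600311 ((462.069091796875, 277.8631591796875), (72.32734680175781, 54.12265396118164), 16.13885498046875)
short 186 [ 0.5824 -0.2868  0.0265] 0.026840344811883965 ((584.2892456054688, -285.55963134765625), (45.9952392578125, 35.513572692871094), 29.371084213256836)
table 0.0013880803275549414
```

View pics/crop_a.png

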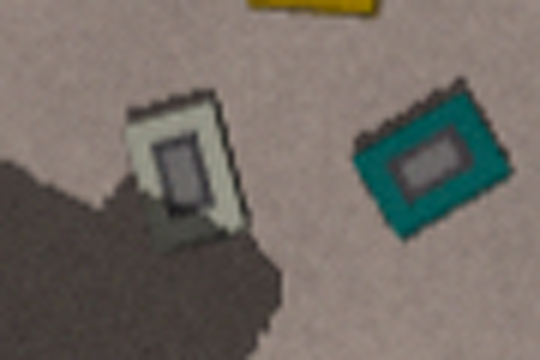

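View pics/crop_b.png

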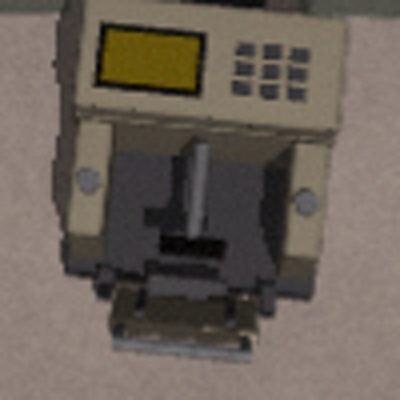

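View pics/crop_c.png

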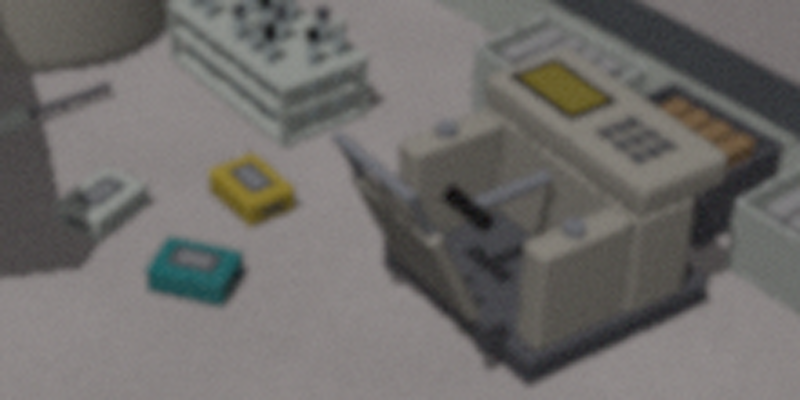

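The crop shows the white cartridge with a grey label at crop (185,170). Depth gives it 72 x 51 mm against 43 x 37 mm for the other white one, so it is the right choice. The flap is ajar in front of the bay, with the bar at top (296,207). Next I fit the analyser pose and the flap.

```bash
python3 - <<'E'
from h import *
from scipy.optimize import least_squares
np.set_printoptions(precision=4,suppress=True)
D={n:dict(np.load('/tmp/%s0.png.npz'%n)) for n in ['top','side']}
PA=[]
for n in D:
  W=world(D[n]); ok=D[n]['range_z']>0
  box=ok&(W[...,0]>.48)&(W[...,0]<.82)&(W[...,1]>-.17)&(W[...,1]<.12)
  m=box&(W[...,2]>.14)&(W[...,2]<.168)&(W[...,0]>.69)
  print(n,'top',cv2.minAreaRect((W[m][:,:2]*1000).astype(np.float32)))
  for sgn,nm in((1,'L'),(-1,'R')):
    m=box&(abs(W[...,2]-.122)<.012)&(W[...,0]>.595)&(W[...,0]<.70)&(sgn*(W[...,1]+.03)>.05)
    print(n,nm,m.sum(),W[m].mean(0),cv2.minAreaRect((W[m][:,:2]*1000).astype(np.float32)))
  m=box&(W[...,2]>.06)&(W[...,2]<.21)&(W[...,0]<.60)
  PA.append(W[m])
  P=W[m]; hi=P[P[:,2]>.172]; print('bar',len(hi),hi.mean(0),hi[:,1].min(),hi[:,1].max(),np.polyfit(hi[:,1],hi[:,0],1),hi[:,2].max())
  # panel plane RANSAC-ish: svd
  Q=P[(P[:,2]<.14)&(P[:,2]>.07)]
  for _ in range(5):
    c=np.median(Q,0) if _==0 else Q.mean(0); u,s,v=np.linalg.svd(Q-c); d=(Q-c)@v[2]; Q=Q[abs(d)<max(.004,np.std(d)*1.5)]
  print('plane',len(Q),c,v[2])
E
```

```text
top top ((749.1600952148438, -37.98271179199219), (200.8233184814453, 93.0918960571289), 84.07813262939453)
top L 238 [0.6604 0.0526 0.1224] ((660.9896240234375, 52.77154541015625), (28.01456069946289, 78.43706512451172), 84.34034729003906)
top R 293 [ 0.6541 -0.1106  0.1222] ((653.122802734375, -106.26168823242188), (45.733123779296875, 92.6561050415039), 87.08120727539062)
bar 128 [ 0.526  -0.0159  0.1878] -0.06468156788738336 0.031980040498862244 [0.0941 0.5275] 0.197889699859513
plane 209 [ 0.5687 -0.0205  0.1054] [-0.8894  0.0891 -0.4484]
side top ((747.2050170898438, -37.446044921875), (203.80950927734375, 95.85969543457031), 85.62726593017578)
side L 216 [0.6577 0.0506 0.1212] ((660.283447265625, 54.457763671875), (32.60785675048828, 81.72370147705078), 85.8288803100586)
side R 329 [ 0.6535 -0.1125  0.1216] ((653.473876953125, -111.7055435180664), (97.4741439819336, 50.7357177734375), 6.923869609832764)
bar 119 [ 0.5239 -0.0203  0.1871] -0.06654585389475165 0.03817500169778054 [0.0755 0.5254] 0.19338556313501865
plane 220 [ 0.5547 -0.0247  0.1066] [ 0.91   -0.0768  0.4074]
```

```bash
cat >> h.py <<'E'
def go(pos,yaw=None,n=8,st=None):
    "equal-row plan towards pos (tool kept as is, turn about tool z to yaw [deg] given as total fraction)"
    st=st or sensors.read_state(); Rm=R.from_rotvec(st['ee_rot']).as_matrix()
    d=Rm.T@(np.array(pos)-st['position'])
    x=Rm[:,0]; cy=np.degrees(np.arctan2(x[1],x[0]))
    print('pos',st['position'].round(4),'yaw %.2f tilt %.2f'%(cy,np.degrees(np.arccos(-Rm[2,2]))),'t',round(float(st['time']),2),'F',st['wrist_force'].round(2),'w',round(float(st['gripper_width']),4))
    print('rows',n,'shift/row',(d/.15/n).round(4),'mm/row %.1f'%(np.linalg.norm(d)/n*1000))
    if yaw is not None: print('total wz frac',round((cy-yaw)/180,4),'per row',round((cy-yaw)/180/n,4))
E
```

Call:
{"method": "move_arm", "body": {
  "plan": [
    [0,0,-0.03,0,0,0.047],
    [0,0,-0.03,0,0,0.047],
    [0,0,-0.03,0,0,0.047],
    [0,0,-0.03,0,0,0.047],
    [0,0,-0.03,0,0,0.047],
    [0,0,-0.03,0,0,0.047],
    [0,0,-0.03,0,0,0.047],
    [0,0,-0.03,0,0,0.047]
  ],
  "claw": -1
}}

```text
time: 2.9
position: [0.2132, 0.534, 0.2675]
ee_rot: [-3.142, -0.006, -0.0]
wrist_force: [0.1, -0.3, 0.3]
gripper_width: 0.0856
```

```bash
python3 -c "
from h import *
go([.48,-.015,.29],-5.5,16)"
```

```text
pos [0.2132 0.534  0.2675] yaw 0.21 tilt 0.01 t 2.9 F [ 0.06 -0.27  0.31] w 0.0856
rows 16 shift/row [ 0.1103  0.2292 -0.0094] mm/row 38.2
total wz frac 0.0317 per row 0.002
```

Call:
{"method": "move_arm", "body": {
  "plan": [
    [0.11,0.229,-0.01,0,0,0.002],
    [0.11,0.229,-0.01,0,0,0.002],
    [0.11,0.229,-0.01,0,0,0.002],
    [0.11,0.229,-0.01,0,0,0.002],
    [0.11,0.229,-0.01,0,0,0.002],
    [0.11,0.229,-0.01,0,0,0.002],
    [0.11,0.229,-0.01,0,0,0.002],
    [0.11,0.229,-0.01,0,0,0.002]
  ]
}}

```text
time: 3.7
position: [0.3422, 0.2563, 0.2796]
ee_rot: [-3.141, 0.064, -0.001]
wrist_force: [1.5, -0.4, -0.3]
gripper_width: 0.0857
```

Call:
{"method": "move_arm", "body": {
  "plan": [
    [0.11,0.229,-0.01,0,0,0.002],
    [0.11,0.229,-0.01,0,0,0.002],
    [0.11,0.229,-0.01,0,0,0.002],
    [0.11,0.229,-0.01,0,0,0.002],
    [0.11,0.229,-0.01,0,0,0.002],
    [0.11,0.229,-0.01,0,0,0.002],
    [0.11,0.229,-0.01,0,0,0.002],
    [0.11,0.229,-0.01,0,0,0.002]
  ]
}}

```text
time: 4.5
position: [0.4567, -0.0264, 0.2916]
ee_rot: [-3.138, 0.143, -0.001]
wrist_force: [1.3, 0.7, -0.4]
gripper_width: 0.0851
```

```bash
python3 - <<'E'
from h import *
np.set_printoptions(precision=4,suppress=True)
s=snap('wrist','w1.png'); W=world(s)
go([.525,-.017,.23],-5.5,8)
box=(s['range_z']>0)&(W[...,0]>.45)&(W[...,0]<.60)&(W[...,1]>-.12)&(W[...,1]<.08)
m=box&(W[...,2]>.165)
P=W[m];print(len(P),P.mean(0),np.percentile(P[:,1],[1,99]),np.polyfit(P[:,1],P[:,0],1),P[:,2].max())
for y in np.arange(-.07,.05,.02):
  q=P[abs(P[:,1]-y)<.01]; 
  if len(q): print(y,len(q),q[:,0].min(),q[:,0].max(),q[np.argmax(q[:,2])],np.percentile(q[:,2],[10,50,95]))
E
```

```text
pos [ 0.4591 -0.0312  0.2914] yaw -5.50 tilt 0.30 t 4.55 F [ 3.81 -4.84  1.15] w 0.0852
rows 8 shift/row [ 0.0534 -0.0173  0.0512] mm/row 11.4
total wz frac 0.0 per row 0.0
29615 [ 0.4947 -0.0195  0.3562] [-0.0452  0.0189] [-0.8627  0.4779] 0.3925205819741853
-0.07 81 0.5170496060732475 0.5342878662095896 [ 0.5228 -0.0623  0.1894] [0.1768 0.1877 0.1892]
-0.05 922 0.4979031979002487 0.5332996036461379 [ 0.5218 -0.0401  0.3674] [0.187  0.3593 0.3653]
-0.03 10501 0.48806553066232133 0.5323361362296668 [ 0.4881 -0.0201  0.3817] [0.3224 0.359  0.3757]
-0.009999999999999995 17483 0.450002083820638 0.5319015522279698 [ 0.4684 -0.0064  0.3925] [0.3524 0.3752 0.3898]
0.010000000000000009 349 0.5229661871553587 0.5339512990244464 [0.5294 0.0194 0.1905] [0.1855 0.1879 0.1893]
0.030000000000000013 279 0.524988013017444 0.5427823359986448 [0.5293 0.0311 0.1911] [0.1846 0.1878 0.1896]
```

View pics/w1.png

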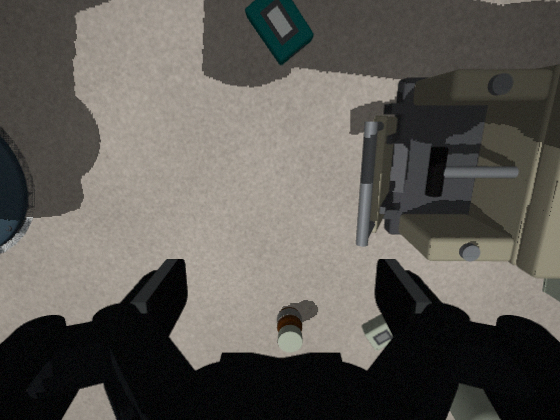

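The wrist view shows the bar running from (372,122) to (362,245), at x≈0.5265, y≈-0.015, z≈0.1845, with the flap at about 0.42 rad. Next I lower the open fingers around it and grip.

```bash
python3 -c "
from h import *
go([.5265,-.015,.29],-5.5,3)
go([.5265,-.015,.165],-5.5,5)"
```

```text
pos [ 0.4591 -0.0312  0.2914] yaw -5.50 tilt 0.30 t 4.55 F [ 3.81 -4.84  1.15] w 0.0852
rows 3 shift/row [ 0.1457 -0.0503  0.0033] mm/row 23.1
total wz frac 0.0 per row 0.0
pos [ 0.4591 -0.0312  0.2914] yaw -5.50 tilt 0.30 t 4.55 F [ 3.81 -4.84  1.15] w 0.0852
rows 5 shift/row [ 0.087  -0.0309  0.1687] mm/row 28.8
total wz frac 0.0 per row 0.0
```

Call:
{"method": "move_arm", "body": {
  "plan": [
    [0.146,-0.05,0.003,0,0,0],
    [0.146,-0.05,0.003,0,0,0],
    [0.146,-0.05,0.003,0,0,0],
    [0,0,0.1,0,0,0],
    [0,0,0.1,0,0,0],
    [0,0,0.1,0,0,0],
    [0,0,0,0,0,0],
    [0,0,0,0,0,0]
  ]
}}

```text
time: 5.35
position: [0.5236, -0.0082, 0.2451]
ee_rot: [-3.138, 0.142, 0.001]
wrist_force: [0.9, -0.4, 0.4]
gripper_width: 0.0853
```

```bash
python3 - <<'E'
from h import *
np.set_printoptions(precision=4,suppress=True)
s=snap('wrist','w2.png'); W=world(s)
go([.5265,-.015,.165],-5.5,4)
m=(s['range_z']>0)&(abs(W[...,0]-.527)<.03)&(abs(W[...,1]+.015)<.07)&(W[...,2]>.172)&(W[...,2]<.197)
P=W[m];print(len(P),P.mean(0),np.percentile(P[:,1],[1,99]),np.polyfit(P[:,1],P[:,0],1),np.percentile(P[:,2],[50,98]))
E
```

```text
pos [ 0.524  -0.0083  0.2457] yaw -5.20 tilt 0.05 t 5.4 F [ 0.04 -0.62  1.08] w 0.0856
rows 4 shift/row [0.005  0.0108 0.1345] mm/row 20.2
total wz frac 0.0017 per row 0.0004
2206 [ 0.5273 -0.0117  0.1871] [-0.0639  0.0339] [0.0948 0.5284] [0.1878 0.1896]
```

View pics/w2.png

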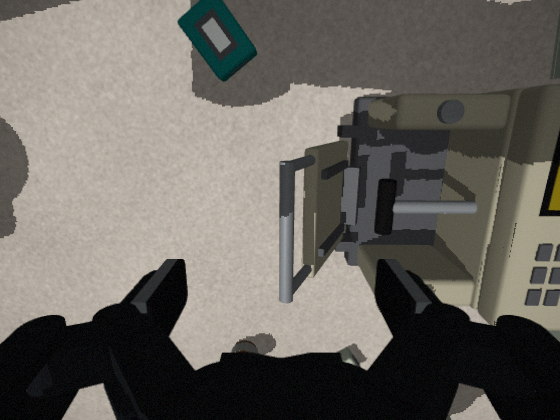

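The bar at (287,160)-(287,302) is centred between the fingers. I lower and close.

Call:
{"method": "move_arm", "body": {
  "plan": [
    [0.006,0.01,0.134,0,0,0],
    [0.006,0.01,0.134,0,0,0],
    [0.006,0.01,0.134,0,0,0],
    [0.006,0.01,0.134,0,0,0],
    [0,0,0,0,0,0],
    [0,0,0,0,0,0],
    [0,0,0,0,0,0],
    [0,0,0,0,0,0]
  ]
}}

```text
time: 6.2
position: [0.528, -0.0147, 0.1661]
ee_rot: [3.138, -0.142, 0.004]
wrist_force: [-0.0, 0.5, 0.3]
gripper_width: 0.085
```

Call:
{"method": "move_arm", "body": {
  "plan": [
    [0,0,0,0,0,0],
    [0,0,0,0,0,0],
    [0,0,0,0,0,0],
    [0,0,0,0,0,0],
    [0,0,0,0,0,0],
    [0,0,0,0,0,0],
    [0,0,0,0,0,0],
    [0,0,0,0,0,0]
  ],
  "claw": 1,
  "force": 20
}}

```text
time: 7.0
position: [0.5268, -0.0146, 0.1645]
ee_rot: [-3.138, 0.143, 0.0]
wrist_force: [-0.5, -1.0, 0.6]
gripper_width: 0.0094
```

```bash
python3 -c "
from h import *
go([.527,-.015,.165],-5.5,4)"
```

```text
pos [ 0.5268 -0.0146  0.1645] yaw -5.21 tilt 0.01 t 7.0 F [-0.55 -0.97  0.62] w 0.0094
rows 4 shift/row [ 0.0004  0.0006 -0.0008] mm/row 0.2
total wz frac 0.0016 per row 0.0004
```

```bash
cat >> h.py <<'E'
def arc(ths):
    ths=np.array(ths); b=np.stack([-.155*np.sin(ths)-.006*np.cos(ths), .045+.155*np.cos(ths)-.006*np.sin(ths)],1)
    d=np.diff(b,axis=0)/.15
    for t,r in zip(ths[1:],d): print('%.3f [%.3f, 0, %.3f, 0,0,0]'%(t,r[0],-r[1]))
E
python3 -c "
from h import *
arc(np.linspace(.42,1.55,17))"
```

```text
0.491 [-0.064, 0, 0.035, 0,0,0]
0.561 [-0.062, 0, 0.039, 0,0,0]
0.632 [-0.059, 0, 0.043, 0,0,0]
0.703 [-0.056, 0, 0.047, 0,0,0]
0.773 [-0.052, 0, 0.051, 0,0,0]
0.844 [-0.048, 0, 0.055, 0,0,0]
0.914 [-0.044, 0, 0.058, 0,0,0]
0.985 [-0.040, 0, 0.061, 0,0,0]
1.056 [-0.036, 0, 0.064, 0,0,0]
1.126 [-0.031, 0, 0.066, 0,0,0]
1.197 [-0.026, 0, 0.068, 0,0,0]
1.268 [-0.022, 0, 0.070, 0,0,0]
1.338 [-0.017, 0, 0.071, 0,0,0]
1.409 [-0.012, 0, 0.072, 0,0,0]
1.479 [-0.006, 0, 0.073, 0,0,0]
1.550 [-0.001, 0, 0.073, 0,0,0]
```

Call:
{"method": "move_arm", "body": {
  "plan": [
    [-0.064,0,0.035,0,0,0],
    [-0.062,0,0.039,0,0,0],
    [-0.059,0,0.043,0,0,0],
    [-0.056,0,0.047,0,0,0],
    [-0.052,0,0.051,0,0,0],
    [-0.048,0,0.055,0,0,0],
    [-0.044,0,0.058,0,0,0],
    [-0.04,0,0.061,0,0,0]
  ]
}}

```text
time: 7.8
position: [0.464, -0.0087, 0.1063]
ee_rot: [-3.138, 0.142, -0.003]
wrist_force: [0.5, 1.2, 1.8]
gripper_width: 0.0089
```

```bash
python3 -c "
from h import *
go([.527,-.015,.165],-5.5,4)"
```

```text
pos [ 0.464  -0.0087  0.1063] yaw -5.19 tilt 0.12 t 7.8 F [0.48 1.21 1.79] w 0.0089
rows 4 shift/row [ 0.1057  0.0009 -0.0977] mm/row 21.6
total wz frac 0.0017 per row 0.0004
```

Forces are low. I continue down.

Call:
{"method": "move_arm", "body": {
  "plan": [
    [-0.036,0,0.064,0,0,0],
    [-0.031,0,0.066,0,0,0],
    [-0.026,0,0.068,0,0,0],
    [-0.022,0,0.07,0,0,0],
    [-0.017,0,0.071,0,0,0],
    [-0.012,0,0.072,0,0,0],
    [-0.006,0,0.073,0,0,0],
    [-0.001,0,0.073,0,0,0]
  ]
}}

```text
time: 8.6
position: [0.4413, -0.0068, 0.022]
ee_rot: [-3.138, 0.142, -0.002]
wrist_force: [3.0, 1.0, 0.2]
gripper_width: 0.009
```

Call:
{"method": "move_arm", "body": {
  "plan": [
    [0,0,0,0,0,0],
    [0,0,0,0,0,0],
    [0,0,0,0,0,0],
    [0,0,0,0,0,0],
    [0,0,0,0,0,0],
    [0,0,0,0,0,0],
    [0,0,0,0,0,0],
    [0,0,0,0,0,0]
  ],
  "claw": 0.3
}}

```text
time: 9.4
position: [0.4409, -0.0068, 0.0227]
ee_rot: [-3.138, 0.142, -0.0]
wrist_force: [0.2, -0.5, 0.2]
gripper_width: 0.0299
```

```bash
python3 -c "
from h import *
go([.44,-.01,.25],-5.5,6)"
```

```text
pos [ 0.4409 -0.0068  0.0227] yaw -5.20 tilt 0.01 t 9.4 F [ 0.21 -0.49  0.2 ] w 0.0299
rows 6 shift/row [-0.0006  0.0036 -0.2525] mm/row 37.9
total wz frac 0.0017 per row 0.0003
```

Call:
{"method": "move_arm", "body": {
  "plan": [
    [0,0,-0.2,0,0,0],
    [0,0,-0.25,0,0,0],
    [0,0,-0.3,0,0,0],
    [0,0,-0.3,0,0,0],
    [0,0,-0.3,0,0,0],
    [0,0,-0.2,0,0,0],
    [0,0,0,0,0,0],
    [0,0,0,0,0,0]
  ],
  "claw": -0.2
}}

```text
time: 10.2
position: [0.4413, -0.0069, 0.2555]
ee_rot: [3.138, -0.143, 0.003]
wrist_force: [-0.3, -0.2, -1.6]
gripper_width: 0.0511
```

```bash
python3 - <<'E'
from h import *
np.set_printoptions(precision=4,suppress=True)
s=snap('wrist','w3.png'); t=snap('top','t3.png')
go([.4625,.278,.2],107,8)
cv2.imwrite('pics/t3c.png',cv2.resize(t['color'][120:250,230:360],(780,780))[:600,:,::-1])
E
```

```text
pos [ 0.4399 -0.0067  0.2538] yaw -5.20 tilt 0.14 t 10.3 F [-0.36 -0.18 -0.33] w 0.051
rows 8 shift/row [-0.0027 -0.2379  0.0449] mm/row 36.3
total wz frac -0.6233 per row -0.0779
```

View pics/w3.png

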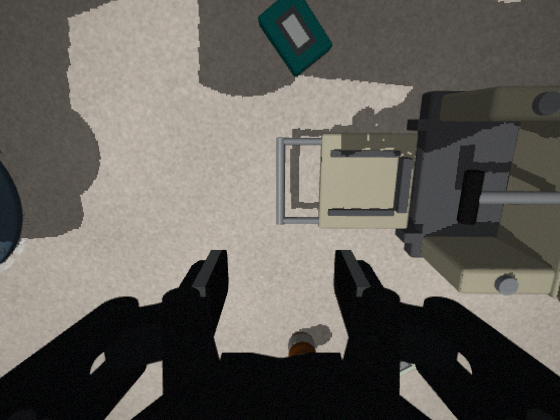

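View pics/t3c.png

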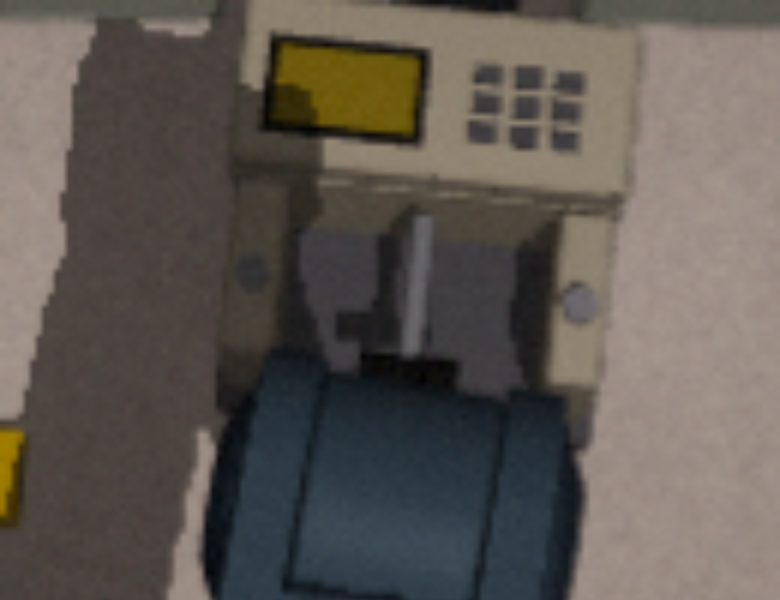

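The flap is down. The wrist view shows the rails at v≈153 and v≈213 and the lip at u≈404. Next I measure the seat.

```bash
python3 - <<'E'
from h import *
np.set_printoptions(precision=4,suppress=True)
s=dict(np.load('/tmp/w3.png.npz')); W=world(s)
for (u,v) in [(360,182),(340,182),(380,182),(325,142),(365,220),(404,165),(404,205),(350,153),(350,213),(281,145),(281,180),(281,215)]:
  print((u,v),W[v-1:v+2,u-1:u+2].reshape(-1,3).mean(0))
# analyser frame about approx hinge
yaw=np.radians(-5.4); ex=np.array([np.cos(yaw),np.sin(yaw)]); ey=np.array([-ex[1],ex[0]])
o=np.array([.595,-.022])
X=(W[...,:2]-o)@ex; Y=(W[...,:2]-o)@ey; Z=W[...,2]
z=s['range_z']>0
def rep(n,m): print(n,m.sum(),'x',np.percentile(X[m],[1,50,99]),'y',np.percentile(Y[m],[1,50,99]),'z',np.percentile(Z[m],[5,50,95]))
rg=z&(abs(Y)<.08)
rep('panel',rg&(X>-.13)&(X<-.03)&(Z>.038)&(Z<.052))
rep('lip',rg&(X>-.05)&(X<.0)&(Z>.0545)&(Z<.068))
rep('bar',rg&(X<-.135)&(X>-.18)&(Z>.032)&(Z<.055))
# image based: dark rails in panel by colour
g=s['color'].astype(int).sum(-1)
pan=rg&(X>-.085)&(X<-.05)&(Z>.038)&(Z<.06)
dk=pan&(g<200)
for sg in(1,-1):
  rep('rail',dk&(sg*(Y-0)>.015))
# row edges
for u in (345,360,375): 
  print(u,[(v,int(g[v,u])) for v in range(146,162)],[(v,int(g[v,u])) for v in range(204,222)])
E
```

```text
(360, 182) [ 0.5312 -0.0148  0.0446]
(340, 182) [ 0.5086 -0.0127  0.0446]
(380, 182) [ 0.5536 -0.0168  0.0446]
(325, 142) [0.494  0.0332 0.0446]
(365, 220) [ 0.5361 -0.0607  0.0443]
(404, 165) [0.5742 0.0028 0.0606]
(404, 205) [ 0.575  -0.0415  0.0604]
(350, 153) [0.5198 0.0194 0.05  ]
(350, 213) [ 0.5178 -0.0489  0.0494]
(281, 145) [0.4458 0.0342 0.0438]
(281, 180) [ 0.4423 -0.0046  0.0439]
(281, 215) [ 0.4386 -0.0459  0.0436]
panel 7049 x [-0.1242 -0.0717 -0.0308] y [-0.053   0.0036  0.054 ] z [0.0429 0.0449 0.0499]
lip 636 x [-0.0254 -0.021  -0.0146] y [-0.0292  0.0022  0.0297] z [0.0559 0.0606 0.062 ]
bar 960 x [-0.1594 -0.1536 -0.1357] y [-0.0493  0.0028  0.0494] z [0.0402 0.0428 0.0446]
rail 74 x [-0.0845 -0.0784 -0.0529] y [0.0308 0.0362 0.0371] z [0.0443 0.0495 0.0509]
rail 50 x [-0.0837 -0.0668 -0.0509] y [-0.0308 -0.0302 -0.0298] z [0.0455 0.0468 0.0507]
345 [(146, 234), (147, 233), (148, 243), (149, 222), (150, 146), (151, 112), (152, 110), (153, 111), (154, 122), (155, 151), (156, 202), (157, 380), (158, 481), (159, 492), (160, 479), (161, 483)] [(204, 479), (205, 470), (
[... 317 characters left out ...]
56, 257), (157, 381), (158, 479), (159, 486), (160, 473), (161, 482)] [(204, 470), (205, 474), (206, 468), (207, 445), (208, 225), (209, 120), (210, 203), (211, 226), (212, 233), (213, 227), (214, 228), (215, 262), (216, 414), (217, 464), (218, 471), (219, 483), (220, 474), (221, 475)]
375 [(146, 230), (147, 231), (148, 226), (149, 219), (150, 197), (151, 241), (152, 230), (153, 243), (154, 243), (155, 241), (156, 253), (157, 374), (158, 473), (159, 470), (160, 470), (161, 472)] [(204, 466), (205, 464), (206, 470), (207, 446), (208, 230), (209, 133), (210, 166), (211, 235), (212, 235), (213, 231), (214, 249), (215, 257), (216, 423), (217, 465), (218, 467), (219, 459), (220, 463), (221, 472)]
```

```bash
cat >> h.py <<'E'
def comb(pos,yaw,n,st=None,N=None):
    st=st or sensors.read_state(); Rm=R.from_rotvec(st['ee_rot']); x=Rm.as_matrix()[:,0]
    cy=np.degrees(np.arctan2(x[1],x[0])); w=round((cy-yaw)/180/n,4); step=(np.array(pos)-st['position'])/n
    print('mm/row',np.linalg.norm(step)*1000,'deg/row',w*180)
    for i in range(n):
        d=Rm.inv().apply(step)/.15; print('[%.3f, %.3f, %.3f, 0, 0, %.4f],'%(*d,w)); Rm=Rm*R.from_rotvec([0,0,w*np.pi])
E
python3 - <<'E'
from h import *
comb([.455,.20,.25],106.7,14)
E
```

```text
mm/row 14.804343906765778 deg/row -7.992
[-0.002, -0.099, 0.002, 0, 0, -0.0444],
[0.012, -0.098, 0.002, 0, 0, -0.0444],
[0.025, -0.095, 0.002, 0, 0, -0.0444],
[0.038, -0.091, 0.002, 0, 0, -0.0444],
[0.051, -0.085, 0.002, 0, 0, -0.0444],
[0.062, -0.077, 0.002, 0, 0, -0.0444],
[0.072, -0.067, 0.002, 0, 0, -0.0444],
[0.081, -0.057, 0.002, 0, 0, -0.0444],
[0.088, -0.045, 0.002, 0, 0, -0.0444],
[0.093, -0.032, 0.002, 0, 0, -0.0444],
[0.097, -0.019, 0.002, 0, 0, -0.0444],
[0.099, -0.005, 0.002, 0, 0, -0.0444],
[0.098, 0.008, 0.002, 0, 0, -0.0444],
[0.096, 0.022, 0.002, 0, 0, -0.0444],
```

```bash
python3 - <<'E'
from h import *
comb([.4625,.277,.22],106.7,14)
E
```

```text
mm/row 20.46949507310846 deg/row -7.992
[-0.002, -0.135, 0.016, 0, 0, -0.0444],
[0.017, -0.134, 0.016, 0, 0, -0.0444],
[0.036, -0.131, 0.016, 0, 0, -0.0444],
[0.054, -0.124, 0.016, 0, 0, -0.0444],
[0.070, -0.116, 0.016, 0, 0, -0.0444],
[0.086, -0.105, 0.016, 0, 0, -0.0444],
[0.100, -0.092, 0.016, 0, 0, -0.0444],
[0.111, -0.077, 0.016, 0, 0, -0.0444],
[0.121, -0.061, 0.016, 0, 0, -0.0444],
[0.128, -0.043, 0.016, 0, 0, -0.0444],
[0.133, -0.025, 0.016, 0, 0, -0.0444],
[0.135, -0.006, 0.016, 0, 0, -0.0444],
[0.135, 0.012, 0.016, 0, 0, -0.0444],
[0.132, 0.031, 0.016, 0, 0, -0.0444],
```

Call:
{"method": "move_arm", "body": {
  "plan": [
    [0,-0.135,0.016,0,0,-0.0444],
    [0.017,-0.134,0.016,0,0,-0.0444],
    [0.036,-0.131,0.016,0,0,-0.0444],
    [0.054,-0.124,0.016,0,0,-0.0444],
    [0.07,-0.116,0.016,0,0,-0.0444],
    [0.086,-0.105,0.016,0,0,-0.0444],
    [0.1,-0.092,0.016,0,0,-0.0444],
    [0.111,-0.077,0.016,0,0,-0.0444]
  ],
  "claw": -1
}}

```text
time: 11.1
position: [0.4526, 0.1557, 0.2339]
ee_rot: [-2.732, -1.548, 0.006]
wrist_force: [-0.2, -0.0, 0.5]
gripper_width: 0.0855
```

Call:
{"method": "move_arm", "body": {
  "plan": [
    [0.121,-0.061,0.016,0,0,-0.0444],
    [0.128,-0.043,0.016,0,0,-0.0444],
    [0.133,-0.025,0.016,0,0,-0.0444],
    [0.135,-0.006,0.016,0,0,-0.0444],
    [0.135,0.012,0.016,0,0,-0.0444],
    [0.132,0.031,0.016,0,0,-0.0444],
    [0,0,0,0,0,0],
    [0,0,0,0,0,0]
  ]
}}

```text
time: 11.9
position: [0.4626, 0.2761, 0.2199]
ee_rot: [-1.877, -2.518, 0.005]
wrist_force: [-0.0, -0.0, 0.4]
gripper_width: 0.0856
```

```bash
python3 - <<'E'
from h import *
np.set_printoptions(precision=4,suppress=True)
s=snap('wrist','w4.png'); W=world(s)
m=(s['range_z']>0)&(abs(W[...,0]-.4625)<.055)&(abs(W[...,1]-.278)<.055)&(W[...,2]>.02)&(W[...,2]<.035)
P=W[m]; print(len(P),P.mean(0),cv2.minAreaRect((P[:,:2]*1000).astype(np.float32)))
go([.4625,.278,.007],106.7,8)
E
```

```text
2860 [0.4624 0.278  0.0259] ((463.2861633300781, 278.3027038574219), (69.30864715576172, 50.04661560058594), 16.72725486755371)
pos [0.4629 0.2758 0.2204] yaw 106.58 tilt 0.15 t 11.95 F [0.65 0.97 0.67] w 0.0856
rows 8 shift/row [0.002  0.0007 0.1779] mm/row 26.7
total wz frac -0.0007 per row -0.0001
```

View pics/w4.png

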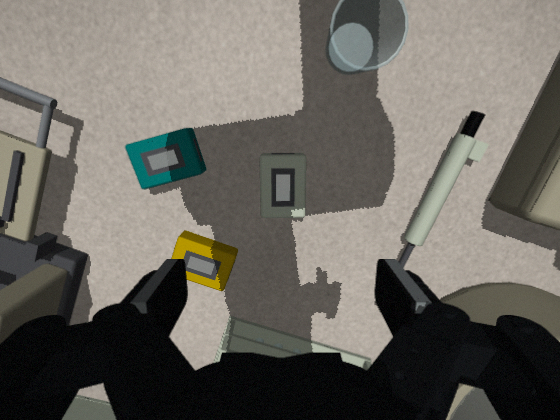

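The white cartridge at (284,186) is aligned with the jaws: centre (0.463,0.278), yaw 16.7°, top at z 0.026. I descend and grip.

Call:
{"method": "move_arm", "body": {
  "plan": [
    [0.003,0.001,0.237,0,0,0],
    [0.003,0.001,0.237,0,0,0],
    [0.003,0.001,0.237,0,0,0],
    [0.003,0.001,0.237,0,0,0],
    [0.002,0.001,0.237,0,0,0],
    [0.002,0.001,0.238,0,0,0],
    [0,0,0,0,0,0],
    [0,0,0,0,0,0]
  ]
}}

```text
time: 12.75
position: [0.4632, 0.2781, 0.0082]
ee_rot: [-1.877, -2.518, 0.003]
wrist_force: [0.3, 0.2, 0.9]
gripper_width: 0.0857
```

Call:
{"method": "move_arm", "body": {
  "plan": [
    [0,0,0,0,0,0],
    [0,0,0,0,0,0],
    [0,0,0,0,0,0],
    [0,0,0,0,0,0],
    [0,0,0,0,0,0],
    [0,0,0,0,0,0],
    [0,0,0,0,0,0],
    [0,0,0,0,0,0]
  ],
  "claw": 1,
  "force": 30
}}

```text
time: 13.55
position: [0.4656, 0.2798, 0.0102]
ee_rot: [1.874, 2.518, 0.005]
wrist_force: [-0.7, -1.6, 5.9]
gripper_width: 0.0494
```

```bash
python3 - <<'E'
from h import *
go([.4625,.278,.15],84.8,8)
E
```

```text
pos [0.4656 0.2798 0.0102] yaw 106.68 tilt 0.23 t 13.55 F [-0.67 -1.6   5.93] w 0.0494
rows 8 shift/row [-0.0007 -0.0024 -0.1165] mm/row 17.5
total wz frac 0.1215 per row 0.0152
```

Call:
{"method": "move_arm", "body": {
  "plan": [
    [0,0,-0.05,0,0,0],
    [0,0,-0.1,0,0,0],
    [0,0,-0.2,0,0,0],
    [0,0,-0.25,0,0,0],
    [0,0,-0.25,0,0,0],
    [0,0,-0.1,0,0,0],
    [0,0,0,0,0,0],
    [0,0,0,0,0,0]
  ]
}}

```text
time: 14.35
position: [0.4636, 0.2791, 0.1505]
ee_rot: [-1.876, -2.52, -0.0]
wrist_force: [-0.5, -0.2, -2.1]
gripper_width: 0.0492
```

```bash
python3 - <<'E'
from h import *
np.set_printoptions(precision=4,suppress=True)
s=snap('wrist','w5.png'); W=world(s); d=snap('side','s5.png')
st=sensors.read_state(); p=st['position']; print(p)
Rm=R.from_rotvec(st['ee_rot']); L=Rm.inv().apply((W-p).reshape(-1,3)).reshape(W.shape)
m=(s['range_z']>0)&(abs(L[...,0])<.024)&(abs(L[...,1])<.06)&(L[...,2]>-.03)&(L[...,2]<.03)
print(m.sum(),np.percentile(L[m],[1,50,99],axis=0))
cv2.imwrite('pics/s5c.png',cv2.resize(d['color'][100:250,120:340],(800,545))[:,:,::-1])
comb([.5333,-.0164,.16],84.8,8)
E
```

```text
[0.4626 0.2786 0.1491]
16376 [[-0.0234 -0.0363 -0.0186]
 [-0.     -0.0079 -0.0171]
 [ 0.0234  0.0315  0.0019]]
mm/row 37.94500807579706 deg/row 2.736
[-0.252, -0.014, -0.009, 0, 0, 0.0152],
[-0.253, -0.002, -0.009, 0, 0, 0.0152],
[-0.253, 0.010, -0.009, 0, 0, 0.0152],
[-0.252, 0.022, -0.009, 0, 0, 0.0152],
[-0.251, 0.034, -0.009, 0, 0, 0.0152],
[-0.249, 0.046, -0.009, 0, 0, 0.0152],
[-0.246, 0.058, -0.009, 0, 0, 0.0152],
[-0.243, 0.069, -0.009, 0, 0, 0.0152],
```

View pics/w5.png

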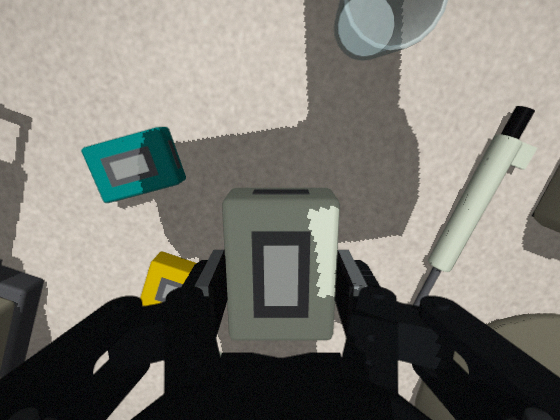

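View pics/s5c.png

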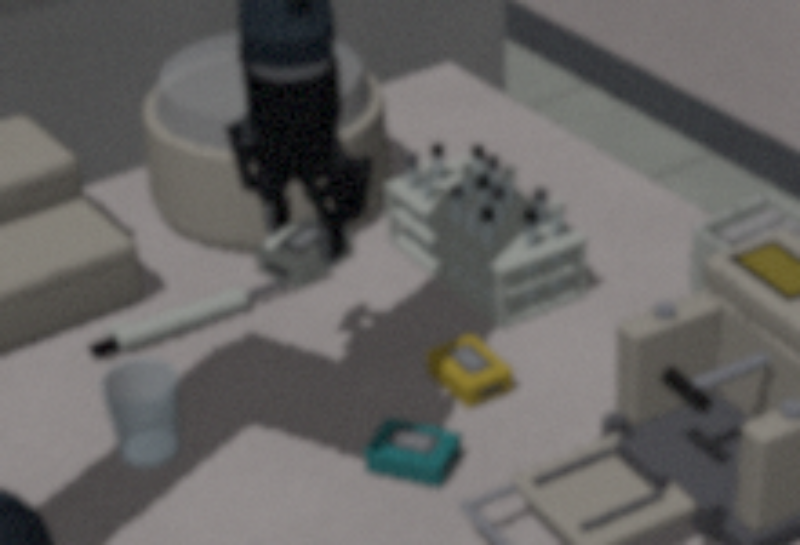

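The cartridge is held, with its top 17.5 mm behind the TCP and its underside 8.5 mm beyond it. I carry it above the cradle.

Call:
{"method": "move_arm", "body": {
  "plan": [
    [-0.252,-0.014,-0.009,0,0,0.0152],
    [-0.253,-0.002,-0.009,0,0,0.0152],
    [-0.253,0.01,-0.009,0,0,0.0152],
    [-0.252,0.022,-0.009,0,0,0.0152],
    [-0.251,0.034,-0.009,0,0,0.0152],
    [-0.249,0.046,-0.009,0,0,0.0152],
    [-0.246,0.058,-0.009,0,0,0.0152],
    [-0.243,0.069,-0.009,0,0,0.0152]
  ]
}}

```text
time: 15.25
position: [0.5335, -0.0173, 0.1597]
ee_rot: [-2.32, -2.114, 0.003]
wrist_force: [0.2, 0.7, -1.3]
gripper_width: 0.0492
```

Call:
{"method": "move_arm", "body": {
  "plan": [
    [0,0,0.05,0,0,0],
    [0,0,0.05,0,0,0],
    [0,0,0.05,0,0,0],
    [0,0,0.05,0,0,0],
    [0,0,0,0,0,0],
    [0,0,0,0,0,0],
    [0,0,0,0,0,0],
    [0,0,0,0,0,0]
  ]
}}

```text
time: 16.05
position: [0.535, -0.0158, 0.1319]
ee_rot: [2.319, 2.118, 0.001]
wrist_force: [-0.9, -0.4, -2.3]
gripper_width: 0.0489
```

```bash
python3 - <<'E'
from h import *
np.set_printoptions(precision=4,suppress=True)
s=snap('wrist','w6.png'); d=snap('side','s6.png')
cv2.imwrite('pics/s6c.png',cv2.resize(d['color'][140:260,200:400],(800,480))[:,:,::-1])
go([.5342,-.0165,.0545],84.8,8)
E
```

```text
pos [ 0.5349 -0.016   0.1318] yaw 84.81 tilt 0.05 t 16.15 F [ 0.6   0.38 -1.7 ] w 0.0493
rows 8 shift/row [-0.0005 -0.0006  0.0644] mm/row 9.7
total wz frac 0.0 per row 0.0
```

View pics/w6.png

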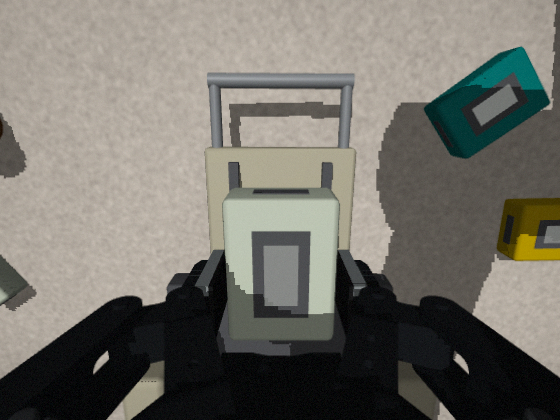

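View pics/s6c.png

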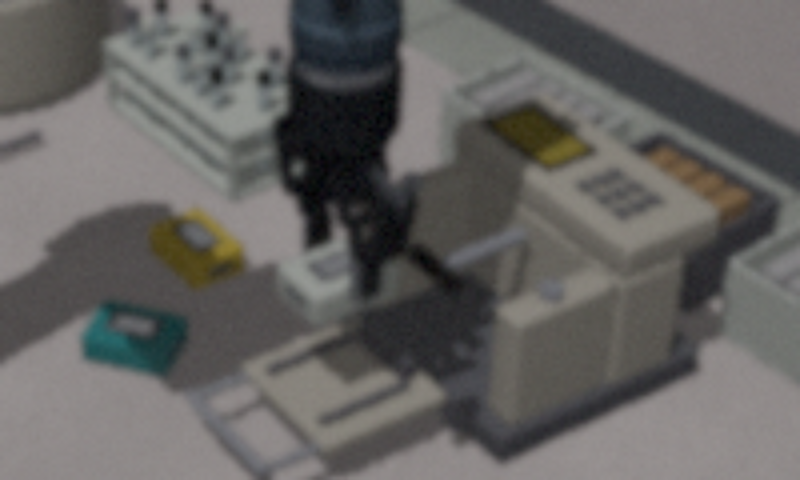

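The cartridge (224–338, centre 281) is centred between the rails (u 234 and 327). I lower it.

Call:
{"method": "move_arm", "body": {
  "plan": [
    [-0.001,-0.001,0.12,0,0,0],
    [-0.001,-0.001,0.12,0,0,0],
    [-0.001,-0.001,0.12,0,0,0],
    [0,0,0.08,0,0,0],
    [0,0,0.05,0,0,0],
    [0,0,0.02,0,0,0],
    [0,0,0,0,0,0],
    [0,0,0,0,0,0]
  ]
}}

```text
time: 16.95
position: [0.5349, -0.0165, 0.0556]
ee_rot: [2.319, 2.118, 0.002]
wrist_force: [0.1, 0.7, -2.4]
gripper_width: 0.0492
```

```bash
python3 - <<'E'
from h import *
np.set_printoptions(precision=4,suppress=True)
s=snap('wrist','w7.png')
go([.5342,-.0165,.0535],84.8,1)
E
```

```text
pos [ 0.5348 -0.0165  0.0555] yaw 84.80 tilt 0.08 t 17.0 F [ 0.08  0.34 -0.94] w 0.0495
rows 1 shift/row [-0.0006 -0.004   0.0131] mm/row 2.1
total wz frac 0.0 per row 0.0
```

View pics/w7.png

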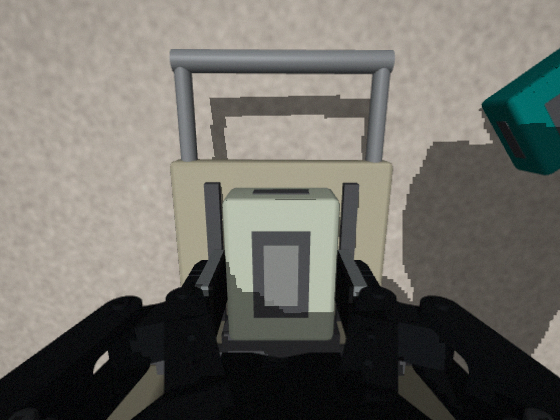

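The cartridge lies between the rails. I lower the last 1–2 mm until it touches, then release.

Call:
{"method": "move_arm", "body": {
  "plan": [
    [0,0,0.007,0,0,0],
    [0,0,0.007,0,0,0],
    [0,0,0,0,0,0],
    [0,0,0,0,0,0],
    [0,0,0,0,0,0],
    [0,0,0,0,0,0],
    [0,0,0,0,0,0],
    [0,0,0,0,0,0]
  ]
}}

```text
time: 17.8
position: [0.5349, -0.0165, 0.0551]
ee_rot: [2.319, 2.117, 0.002]
wrist_force: [-5.4, 1.6, 15.0]
gripper_width: 0.0495
```

Call:
{"method": "move_arm", "body": {
  "plan": [
    [0,0,0,0,0,0],
    [0,0,0,0,0,0],
    [0,0,0,0,0,0],
    [0,0,0,0,0,0],
    [0,0,0,0,0,0],
    [0,0,0,0,0,0],
    [0,0,0,0,0,0],
    [0,0,0,0,0,0]
  ],
  "claw": -0.7
}}

```text
time: 18.6
position: [0.5341, -0.0164, 0.0527]
ee_rot: [-2.32, -2.118, -0.0]
wrist_force: [-1.2, -0.7, 0.6]
gripper_width: 0.0726
```

Call:
{"method": "move_arm", "body": {
  "plan": [
    [0,0,-0.1,0,0,0],
    [0,0,-0.2,0,0,0],
    [0,0,-0.3,0,0,0],
    [0,0,-0.3,0,0,0],
    [0,0,-0.3,0,0,0],
    [0,0,-0.1,0,0,0],
    [0,0,0,0,0,0],
    [0,0,0,0,0,0]
  ]
}}

```text
time: 19.4
position: [0.5339, -0.0164, 0.2471]
ee_rot: [-2.32, -2.118, 0.0]
wrist_force: [0.1, 0.2, -0.1]
gripper_width: 0.0725
```

```bash
python3 - <<'E'
from h import *
np.set_printoptions(precision=4,suppress=True)
s=snap('wrist','w8.png'); W=world(s)
yaw=np.radians(-5.2); ex=np.array([np.cos(yaw),np.sin(yaw)]); ey=np.array([-ex[1],ex[0]]); o=np.array([.595,-.022])
X=(W[...,:2]-o)@ex; Y=(W[...,:2]-o)@ey; Z=W[...,2]
m=(s['range_z']>0)&(X<-.015)&(X>-.12)&(abs(Y)<.05)&(Z>.064)&(Z<.08)
print(m.sum(),np.percentile(X[m],[1,50,99]),np.percentile(Y[m],[1,99]),np.percentile(Z[m],[5,50,95]))
P=np.stack([X[m],Y[m]],1)*1000; print(cv2.minAreaRect(P.astype(np.float32)))
m=(s['range_z']>0)&(X<-.145)&(X>-.175)&(abs(Y)<.06)&(Z>.035)&(Z<.055)
print('bar',np.percentile(X[m],[2,50,98]),np.percentile(Y[m],[1,99]),np.percentile(Z[m],[5,50,95]),np.polyfit(Y[m],X[m],1))
comb([.4409,-.008,.20],-5.2,12)
E
```

```text
3219 [-0.0973 -0.0643 -0.0285] [-0.0244  0.0245] [0.0691 0.0709 0.0722]
((-62.621482849121094, 0.018831253051757812), (69.82315826416016, 49.93639373779297), 0.14424678683280945)
bar [-0.159  -0.1538 -0.1461] [-0.0485  0.0495] [0.04   0.0431 0.0448] [ 0.0103 -0.1535]
mm/row 8.629366779622833 deg/row 7.506
[-0.000, -0.051, 0.026, 0, 0, 0.0417],
[-0.007, -0.051, 0.026, 0, 0, 0.0417],
[-0.013, -0.050, 0.026, 0, 0, 0.0417],
[-0.020, -0.047, 0.026, 0, 0, 0.0417],
[-0.026, -0.044, 0.026, 0, 0, 0.0417],
[-0.031, -0.041, 0.026, 0, 0, 0.0417],
[-0.036, -0.036, 0.026, 0, 0, 0.0417],
[-0.041, -0.031, 0.026, 0, 0, 0.0417],
[-0.045, -0.026, 0.026, 0, 0, 0.0417],
[-0.048, -0.020, 0.026, 0, 0, 0.0417],
[-0.050, -0.013, 0.026, 0, 0, 0.0417],
[-0.051, -0.007, 0.026, 0, 0, 0.0417],
```

View pics/w8.png

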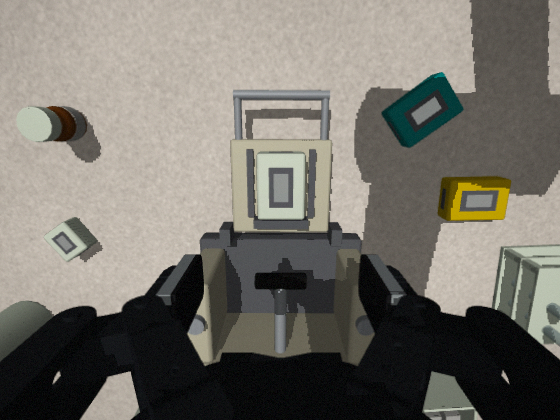

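The cartridge is flat in the cradle at analyser x -62.6 mm, y 0.0, yaw 0.1°. Next I go back over the bar.

Call:
{"method": "move_arm", "body": {
  "plan": [
    [0,-0.051,0.026,0,0,0.0417],
    [-0.007,-0.051,0.026,0,0,0.0417],
    [-0.013,-0.05,0.026,0,0,0.0417],
    [-0.02,-0.047,0.026,0,0,0.0417],
    [-0.026,-0.044,0.026,0,0,0.0417],
    [-0.031,-0.041,0.026,0,0,0.0417],
    [-0.036,-0.036,0.026,0,0,0.0417],
    [-0.041,-0.031,0.026,0,0,0.0417]
  ],
  "claw": 0.3
}}

```text
time: 20.25
position: [0.4709, -0.0107, 0.2141]
ee_rot: [-3.069, -0.665, 0.006]
wrist_force: [-0.6, -0.1, 0.9]
gripper_width: 0.0299
```

Call:
{"method": "move_arm", "body": {
  "plan": [
    [-0.045,-0.026,0.026,0,0,0.0417],
    [-0.048,-0.02,0.026,0,0,0.0417],
    [-0.05,-0.013,0.026,0,0,0.0417],
    [-0.051,-0.007,0.026,0,0,0.0417],
    [0,0,0,0,0,0],
    [0,0,0,0,0,0],
    [0,0,0,0,0,0],
    [0,0,0,0,0,0]
  ]
}}

```text
time: 21.05
position: [0.4422, -0.0082, 0.2009]
ee_rot: [-3.138, 0.143, -0.0]
wrist_force: [0.6, -0.7, 0.3]
gripper_width: 0.0298
```

```bash
python3 - <<'E'
from h import *
np.set_printoptions(precision=4,suppress=True)
s=snap('wrist','w9.png')
go([.4408,-.008,.0205],-5.2,6)
E
```

```text
pos [ 0.4423 -0.0081  0.201 ] yaw -5.22 tilt 0.01 t 21.1 F [0.11 0.01 0.11] w 0.0302
rows 6 shift/row [-0.0017  0.      0.2005] mm/row 30.1
total wz frac -0.0001 per row -0.0
```

View pics/w9.png

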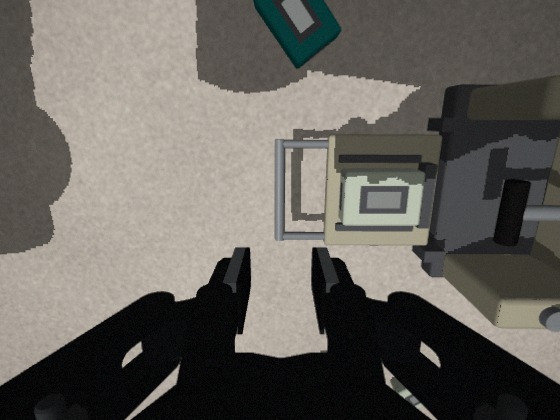

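The bar at (280,145)-(280,238) is centred between the jaws. I lower and grip.

Call:
{"method": "move_arm", "body": {
  "plan": [
    [-0.0017,0,0.2,0,0,0],
    [-0.0017,0,0.2,0,0,0],
    [-0.0017,0,0.2,0,0,0],
    [-0.0017,0,0.2,0,0,0],
    [-0.0017,0,0.2,0,0,0],
    [-0.0017,0,0.2,0,0,0],
    [0,0,0,0,0,0],
    [0,0,0,0,0,0]
  ]
}}

```text
time: 21.9
position: [0.4401, -0.0079, 0.0212]
ee_rot: [-3.138, 0.144, 0.002]
wrist_force: [0.8, -0.1, -0.4]
gripper_width: 0.0296
```

Call:
{"method": "move_arm", "body": {
  "plan": [
    [0,0,0,0,0,0],
    [0,0,0,0,0,0],
    [0,0,0,0,0,0],
    [0,0,0,0,0,0],
    [0,0,0,0,0,0],
    [0,0,0,0,0,0],
    [0,0,0,0,0,0],
    [0,0,0,0,0,0]
  ],
  "claw": 1,
  "force": 40
}}

```text
time: 22.7
position: [0.4412, -0.0081, 0.0226]
ee_rot: [3.138, -0.144, 0.003]
wrist_force: [-2.1, 1.2, 6.4]
gripper_width: 0.0084
```

```bash
python3 -c "
from h import *
go([.4408,-.008,.0205],-5.2,6)
arc(np.linspace(1.57,.35,25))"
```

```text
pos [ 0.4412 -0.0081  0.0226] yaw -5.27 tilt 0.13 t 22.7 F [-2.13  1.16  6.37] w 0.0084
rows 6 shift/row [-0.0005 -0.0001  0.0024] mm/row 0.4
total wz frac -0.0004 per row -0.0001
1.519 [-0.001, 0, -0.053, 0,0,0]
1.468 [0.002, 0, -0.053, 0,0,0]
1.417 [0.005, 0, -0.052, 0,0,0]
1.367 [0.007, 0, -0.052, 0,0,0]
1.316 [0.010, 0, -0.052, 0,0,0]
1.265 [0.013, 0, -0.051, 0,0,0]
1.214 [0.015, 0, -0.050, 0,0,0]
1.163 [0.018, 0, -0.049, 0,0,0]
1.113 [0.020, 0, -0.049, 0,0,0]
1.062 [0.023, 0, -0.047, 0,0,0]
1.011 [0.025, 0, -0.046, 0,0,0]
0.960 [0.027, 0, -0.045, 0,0,0]
0.909 [0.030, 0, -0.043, 0,0,0]
0.858 [0.032, 0, -0.042, 0,0,0]
0.807 [0.034, 0, -0.040, 0,0,0]
0.757 [0.036, 0, -0.038, 0,0,0]
0.706 [0.038, 0, -0.037, 0,0,0]
0.655 [0.040, 0, -0.035, 0,0,0]
0.604 [0.041, 0, -0.033, 0,0,0]
0.553 [0.043, 0, -0.030, 0,0,0]
0.502 [0.044, 0, -0.028, 0,0,0]
0.452 [0.046, 0, -0.026, 0,0,0]
0.401 [0.047, 0, -0.024, 0,0,0]
0.350 [0.048, 0, -0.021, 0,0,0]
```

Call:
{"method": "move_arm", "body": {
  "plan": [
    [-0.001,0,-0.053,0,0,0],
    [0.002,0,-0.053,0,0,0],
    [0.005,0,-0.052,0,0,0],
    [0.007,0,-0.052,0,0,0],
    [0.01,0,-0.052,0,0,0],
    [0.013,0,-0.051,0,0,0],
    [0.015,0,-0.05,0,0,0],
    [0.018,0,-0.049,0,0,0]
  ]
}}

```text
time: 23.5
position: [0.4502, -0.009, 0.0831]
ee_rot: [3.138, -0.145, -0.002]
wrist_force: [0.7, -0.7, -5.2]
gripper_width: 0.0081
```

```bash
cat >> h.py <<'E'
def flap():
    st=sensors.read_state(); p=st['position']; yaw=np.radians(-5.2)
    ex=np.array([np.cos(yaw),np.sin(yaw)]); X=(p[:2]-np.array([.595,-.022]))@ex; Zb=p[2]+.019-.045
    th=np.arctan2(-X,Zb)-np.arctan2(.006,.155)
    F=st['wrist_force']; print('t %.2f X %.4f Z %.4f r %.4f theta %.4f  Fx %.2f Fy %.2f Fz %.2f Ft %.2f w %.4f'%(st['time'],X,Zb,np.hypot(X,Zb),th,F[:2]@ex,F[1],F[2],-(F[:2]@ex)*np.cos(th)-F[2]*np.sin(th),st['gripper_width']),p.round(4))
E
python3 -c "
from h import *
flap()"
```

```text
t 23.50 X -0.1454 Z 0.0571 r 0.1562 theta 1.1577  Fx 0.77 Fy -0.73 Fz -5.19 Ft 4.44 w 0.0081 [ 0.4502 -0.009   0.0831]
```

Call:
{"method": "move_arm", "body": {
  "plan": [
    [0.02,0,-0.049,0,0,0],
    [0.023,0,-0.047,0,0,0],
    [0.025,0,-0.046,0,0,0],
    [0.027,0,-0.045,0,0,0],
    [0.03,0,-0.043,0,0,0],
    [0.032,0,-0.042,0,0,0],
    [0.034,0,-0.04,0,0,0],
    [0.036,0,-0.038,0,0,0]
  ]
}}

```text
time: 24.3
position: [0.48, -0.0118, 0.135]
ee_rot: [3.138, -0.145, -0.014]
wrist_force: [-14.8, -1.9, 8.0]
gripper_width: 0.0082
```

```bash
python3 -c "
from h import *
flap(); snap('wrist','w10.png')"
```

```text
t 24.30 X -0.1154 Z 0.1090 r 0.1588 theta 0.7754  Fx -14.60 Fy -1.87 Fz 7.95 Ft 4.86 w 0.0082 [ 0.48   -0.0118  0.135 ]
```

View pics/w10.png

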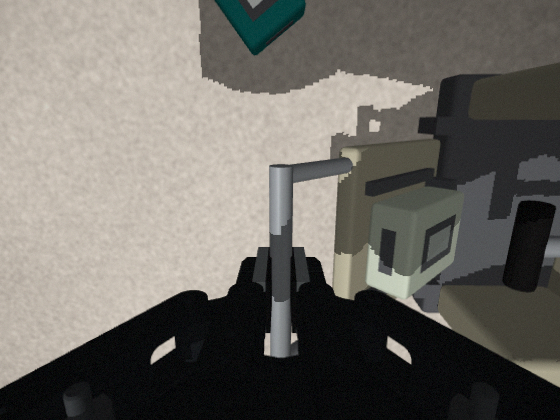

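The radial force is 16 N, more than I want. I drop the grip force and let it settle before going on.

Call:
{"method": "move_arm", "body": {
  "plan": [
    [0,0,0,0,0,0],
    [0,0,0,0,0,0],
    [0,0,0,0,0,0],
    [0,0,0,0,0,0],
    [0,0,0,0,0,0],
    [0,0,0,0,0,0],
    [0,0,0,0,0,0],
    [0,0,0,0,0,0]
  ],
  "force": 20
}}

```text
time: 25.15
position: [0.4806, -0.0118, 0.1357]
ee_rot: [3.138, -0.145, -0.011]
wrist_force: [-13.3, -1.5, 10.5]
gripper_width: 0.0085
```

```bash
python3 -c "
from h import *
flap(); print(sensors.read_state()['torque'].round(2));snap('side','s10.png')
s=snap('wrist','w11.png');W=world(s)
for (u,v) in [(281,180),(281,200),(281,230),(281,250)]: print((u,v),[ (W[v,uu]*1000).round(1) for uu in (274,278,282,286,290)])
# panel inner/edge
for p in [(348,190),(348,250),(420,150),(350,160),(430,150)]: print(p,(W[p[1],p[0]]*1000).round(1))
"
```

```text
t 25.15 X -0.1149 Z 0.1097 r 0.1588 theta 0.7698  Fx -13.14 Fy -1.50 Fz 10.50 Ft 2.12 w 0.0085 [ 0.4806 -0.0118  0.1357]
[-0.25  2.76 -0.01]
(281, 180) [array([482.3,  33.4, 152.4]), array([484. ,  33.6, 154. ]), array([485.6,  33.5, 154.1]), array([487.1,  33.2, 153.6]), array([488.7,  32.6, 151.3])]
(281, 200) [array([481.5,  25.2, 152.4]), array([483.2,  25.1, 152.6]), array([484.8,  25.4, 154.5]), array([486.4,  24.8, 152.7]), array([488.1,  24.4, 151.7])]
(281, 230) [array([480.3,  12.4, 152.9]), array([482. ,  12.7, 154.1]), array([483.6,  11.8, 152.1]), array([485.3,  11.8, 152.4]), array([487. ,  11.1, 151. ])]
(281, 250) [array([479.4,   3.2, 152.5]), array([481.2,   3.6, 153.7]), array([482.9,   3.4, 153.7]), array([484.5,   3.1, 153.2]), array([486.2,   2. , 151. ])]
(348, 190) [518.   18.7 119.1]
(348, 250) [516.9 -14.4 119.3]
(420, 150) [574.   29.3  70.6]
(350, 160) [519.5  34.  119.4]
(430, 150) [585.6  27.1  58.6]
```

View pics/w11.png

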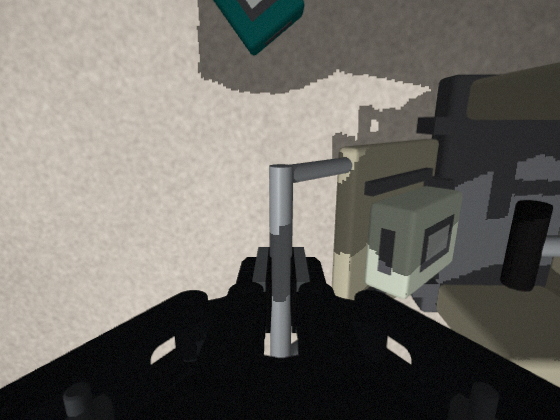

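The picture shows the bar sitting only about 13 mm behind the tip, so the tool has slid up along it. I add a z correction and continue.

```bash
python3 -c "
from h import *
arc(np.linspace(.752,.40,8))"
```

```text
0.702 [0.037, 0, -0.036, 0,0,0]
0.651 [0.039, 0, -0.034, 0,0,0]
0.601 [0.041, 0, -0.032, 0,0,0]
0.551 [0.042, 0, -0.030, 0,0,0]
0.501 [0.044, 0, -0.028, 0,0,0]
0.450 [0.045, 0, -0.026, 0,0,0]
0.400 [0.047, 0, -0.023, 0,0,0]
```

Call:
{"method": "move_arm", "body": {
  "plan": [
    [0,0,-0.02,0,0,0],
    [0,0,-0.02,0,0,0],
    [0.037,0,-0.036,0,0,0],
    [0.039,0,-0.034,0,0,0],
    [0.041,0,-0.032,0,0,0],
    [0,0,0,0,0,0],
    [0,0,0,0,0,0],
    [0,0,0,0,0,0]
  ]
}}

```text
time: 26.05
position: [0.5024, -0.0139, 0.157]
ee_rot: [3.138, -0.145, 0.002]
wrist_force: [-0.2, -3.6, -2.3]
gripper_width: 0.0084
```

```bash
cat >> h.py <<'E'
def barpos(fn):
    "bar top from wrist depth, on the visible part left of the fingers"
    s=snap('wrist',fn);W=world(s);yaw=np.radians(-5.2)
    ex=np.array([np.cos(yaw),np.sin(yaw)]);ey=np.array([-ex[1],ex[0]]);o=np.array([.595,-.022])
    X=(W[...,:2]-o)@ex;Y=(W[...,:2]-o)@ey;Z=W[...,2]
    p=sensors.read_state()['position'];Xt=(p[:2]-o)@ex
    m=(s['range_z']>0)&(abs(X-Xt)<.012)&(Y>.018)&(Y<.042)&(Z>p[2]-.005)&(Z<p[2]+.04)
    P=np.stack([X[m],Z[m]],1)
    # circle fit r=5mm
    from scipy.optimize import least_squares
    r=least_squares(lambda c:np.hypot(P[:,0]-c[0],P[:,1]-c[1])-.005,[P[:,0].mean(),P[:,1].max()-.005],loss='soft_l1',f_scale=.001).x
    th=np.arctan2(-r[0],r[1]-.045)-np.arctan2(.006,.155)
    print('bar n',m.sum(),'X %.4f Z %.4f r %.4f th %.4f'%(r[0],r[1],np.hypot(r[0],r[1]-.045),th),'behind TCP %.4f'%(r[1]-p[2]),'dX %.4f'%(r[0]-Xt))
    return s
E
python3 -c "
from h import *
flap(); barpos('w12.png')"
```

```text
t 26.05 X -0.0929 Z 0.1310 r 0.1606 theta 0.5783  Fx 0.15 Fy -3.57 Fz -2.33 Ft 1.15 w 0.0084 [ 0.5024 -0.0139  0.157 ]
bar n 1254 X -0.0926 Z 0.1688 r 0.1546 th 0.6039 behind TCP 0.0119 dX 0.0004
```

Forces have relaxed. The bar fit gives r=0.1546, which confirms the hinge, at θ≈0.60. I continue to about 0.37, then re-seat the grip.

Call:
{"method": "move_arm", "body": {
  "plan": [
    [0.042,0,-0.03,0,0,0],
    [0.044,0,-0.028,0,0,0],
    [0.045,0,-0.026,0,0,0],
    [0.047,0,-0.023,0,0,0],
    [0.029,0,-0.012,0,0,0],
    [0,0,0,0,0,0],
    [0,0,0,0,0,0],
    [0,0,0,0,0,0]
  ]
}}

```text
time: 26.9
position: [0.5334, -0.0167, 0.1757]
ee_rot: [3.138, -0.145, 0.001]
wrist_force: [-3.8, -3.5, 4.6]
gripper_width: 0.0084
```

```bash
python3 -c "
from h import *
flap(); barpos('w13.png')"
```

```text
t 26.90 X -0.0618 Z 0.1497 r 0.1619 theta 0.3530  Fx -3.50 Fy -3.55 Fz 4.56 Ft 1.71 w 0.0084 [ 0.5334 -0.0167  0.1757]
bar n 1255 X -0.0616 Z 0.1869 r 0.1547 th 0.3710 behind TCP 0.0113 dX 0.0002
```

View pics/w13.png

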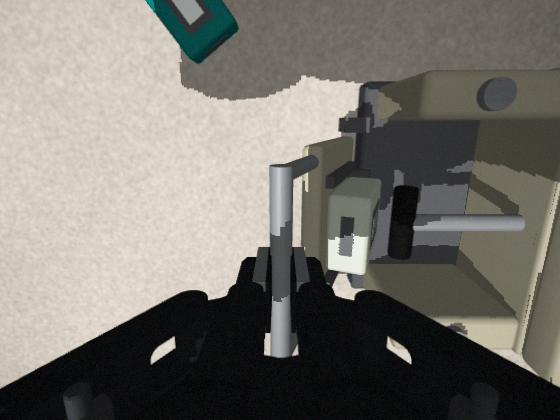

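The cartridge sits in the cradle and faces the pad at (403,222). The flap is at θ≈0.37. I re-seat the grip by opening slightly, going down 8 mm and closing.

Call:
{"method": "move_arm", "body": {
  "plan": [
    [0,0,0,0,0,0],
    [0,0,0,0,0,0],
    [0,0,0,0,0,0],
    [0,0,0.02,0,0,0],
    [0,0,0.02,0,0,0],
    [0,0,0.013,0,0,0],
    [0,0,0,0,0,0],
    [0,0,0,0,0,0]
  ],
  "claw": 0.53
}}

```text
time: 27.75
position: [0.5328, -0.0165, 0.1663]
ee_rot: [-3.138, 0.145, 0.001]
wrist_force: [0.1, 0.0, -0.4]
gripper_width: 0.02
```

```bash
python3 -c "
from h import *
flap(); barpos('w14.png')"
```

```text
t 27.75 X -0.0624 Z 0.1403 r 0.1536 theta 0.3797  Fx 0.10 Fy 0.02 Fz -0.44 Ft 0.07 w 0.0200 [ 0.5328 -0.0165  0.1663]
bar n 1447 X -0.0616 Z 0.1870 r 0.1547 th 0.3708 behind TCP 0.0205 dX 0.0007
```

Call:
{"method": "move_arm", "body": {
  "plan": [
    [0,0,-0.004,0,0,0],
    [0,0,-0.006,0,0,0],
    [0,0,0,0,0,0],
    [0,0,0,0,0,0],
    [0,0,0,0,0,0],
    [0,0,0,0,0,0],
    [0,0,0,0,0,0],
    [0,0,0,0,0,0]
  ],
  "claw": 1,
  "force": 20
}}

```text
time: 28.6
position: [0.5329, -0.0165, 0.1672]
ee_rot: [-3.138, 0.145, 0.001]
wrist_force: [5.7, -0.8, -13.5]
gripper_width: 0.009
```

```bash
python3 -c "
from h import *
flap(); barpos('w15.png')
arc([.37,.33,.29,.25,.21,.17,.13,.10,.07,.05,.03,.02,.01,0])"
```

```text
t 28.60 X -0.0623 Z 0.1412 r 0.1543 theta 0.3770  Fx 5.74 Fy -0.76 Fz -13.55 Ft -0.35 w 0.0090 [ 0.5329 -0.0165  0.1672]
bar n 1429 X -0.0620 Z 0.1867 r 0.1547 th 0.3738 behind TCP 0.0196 dX 0.0003
0.330 [0.038, 0, -0.016, 0,0,0]
0.290 [0.039, 0, -0.014, 0,0,0]
0.250 [0.039, 0, -0.013, 0,0,0]
0.210 [0.040, 0, -0.011, 0,0,0]
0.170 [0.040, 0, -0.009, 0,0,0]
0.130 [0.041, 0, -0.008, 0,0,0]
0.100 [0.031, 0, -0.005, 0,0,0]
0.070 [0.031, 0, -0.004, 0,0,0]
0.050 [0.021, 0, -0.002, 0,0,0]
0.030 [0.021, 0, -0.002, 0,0,0]
0.020 [0.010, 0, -0.001, 0,0,0]
0.010 [0.010, 0, -0.001, 0,0,0]
0.000 [0.010, 0, -0.000, 0,0,0]
```

Call:
{"method": "move_arm", "body": {
  "plan": [
    [0,0,0.009,0,0,0],
    [0.02,0,-0.008,0,0,0],
    [0.038,0,-0.015,0,0,0],
    [0.039,0,-0.013,0,0,0],
    [0.02,0,-0.006,0,0,0],
    [0,0,0,0,0,0],
    [0,0,0,0,0,0],
    [0,0,0,0,0,0]
  ]
}}

```text
time: 29.45
position: [0.5515, -0.0183, 0.1742]
ee_rot: [3.138, -0.145, 0.005]
wrist_force: [-1.4, 0.4, 4.6]
gripper_width: 0.0097
```

```bash
python3 -c "
from h import *
flap(); barpos('w16.png')"
```

```text
t 29.45 X -0.0436 Z 0.1482 r 0.1545 theta 0.2477  Fx -1.45 Fy 0.37 Fz 4.62 Ft 0.27 w 0.0097 [ 0.5515 -0.0183  0.1742]
bar n 1421 X -0.0435 Z 0.1936 r 0.1548 th 0.2458 behind TCP 0.0194 dX 0.0002
```

View pics/w16.png

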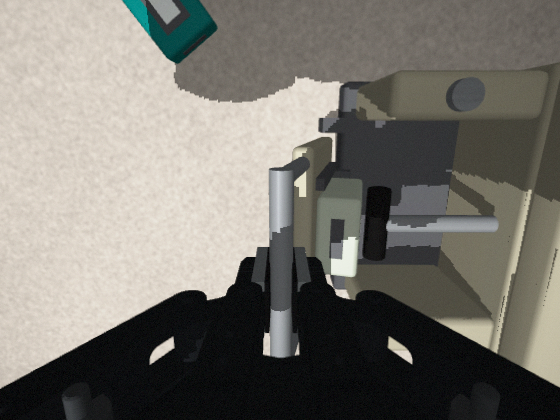

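θ≈0.246, just short of the pad at (377,222). I go to about 0.13 and check the force.

Call:
{"method": "move_arm", "body": {
  "plan": [
    [0.02,0,-0.006,0,0,0],
    [0.02,0,-0.005,0,0,0],
    [0.02,0,-0.005,0,0,0],
    [0.02,0,-0.004,0,0,0],
    [0.02,0,-0.004,0,0,0],
    [0.02,0,-0.004,0,0,0],
    [0,0,0,0,0,0],
    [0,0,0,0,0,0]
  ]
}}

```text
time: 30.3
position: [0.5687, -0.0199, 0.1777]
ee_rot: [3.138, -0.145, 0.001]
wrist_force: [-2.6, -0.8, 5.3]
gripper_width: 0.0093
```

```bash
cat >> h.py <<'E'
def pad(fn):
    s=dict(np.load('/tmp/%s.npz'%fn)); W=world(s); yaw=np.radians(-5.2)
    ex=np.array([np.cos(yaw),np.sin(yaw)]);ey=np.array([-ex[1],ex[0]]);o=np.array([.595,-.022])
    X=(W[...,:2]-o)@ex;Y=(W[...,:2]-o)@ey;Z=W[...,2]; g=s['color'].astype(int).sum(-1)
    m=(s['range_z']>0)&(X>.0)&(X<.06)&(abs(Y)<.03)&(Z>.10)&(Z<.125)&(g<110)
    if m.sum(): print('pad n',m.sum(),'X',np.percentile(X[m],[2,10,50,90,98]).round(4),'Z',np.percentile(Z[m],[50,98]).round(4),'Y',np.percentile(Y[m],[2,98]).round(4))
E
python3 -c "
from h import *
flap(); barpos('w17.png');pad('w15.png');pad('w16.png'); pad('w17.png')"
```

```text
t 30.30 X -0.0264 Z 0.1517 r 0.1540 theta 0.1334  Fx -2.54 Fy -0.79 Fz 5.33 Ft 1.81 w 0.0093 [ 0.5687 -0.0199  0.1777]
bar n 1418 X -0.0262 Z 0.1977 r 0.1549 th 0.1310 behind TCP 0.0199 dX 0.0002
pad n 1860 X [0.0141 0.0147 0.0195 0.0257 0.0277] Z [0.1165 0.1185] Y [-0.0231  0.0247]
pad n 1667 X [0.0143 0.0149 0.0199 0.0261 0.0282] Z [0.1164 0.1185] Y [-0.0232  0.0247]
pad n 1362 X [0.0195 0.0206 0.0252 0.0307 0.0323] Z [0.1168 0.1186] Y [-0.0232  0.0247]
```

The pad tracks in the image: about 4 mm of travel now, with Fx -2.5 N, as expected. I continue to about 0.05.

Call:
{"method": "move_arm", "body": {
  "plan": [
    [0.02,0,-0.005,0,0,0],
    [0.02,0,-0.004,0,0,0],
    [0.02,0,-0.004,0,0,0],
    [0.015,0,-0.002,0,0,0],
    [0.01,0,-0.001,0,0,0],
    [0,0,0,0,0,0],
    [0,0,0,0,0,0],
    [0,0,0,0,0,0]
  ]
}}

```text
time: 31.15
position: [0.5809, -0.021, 0.1794]
ee_rot: [3.138, -0.145, -0.001]
wrist_force: [-4.5, -0.9, 3.9]
gripper_width: 0.0092
```

```bash
python3 -c "
from h import *
flap(); barpos('w18.png');pad('w18.png')"
```

```text
t 31.15 X -0.0141 Z 0.1534 r 0.1540 theta 0.0533  Fx -4.35 Fy -0.89 Fz 3.90 Ft 4.14 w 0.0092 [ 0.5809 -0.021   0.1794]
bar n 1419 X -0.0139 Z 0.1994 r 0.1550 th 0.0510 behind TCP 0.0200 dX 0.0002
pad n 1211 X [0.025  0.0266 0.0309 0.036  0.0374] Z [0.1169 0.1186] Y [-0.0233  0.0247]
```

Pad travel is 9.2 mm, or 7.4 N. That agrees with θ=0.051, where 7.35 N is expected. Now the last ~7.9 mm at the bar, in small steps.

Call:
{"method": "move_arm", "body": {
  "plan": [
    [0.012,0,-0.001,0,0,0],
    [0.012,0,-0.001,0,0,0],
    [0.012,0,-0.001,0,0,0],
    [0.01,0,0,0,0,0],
    [0,0,0,0,0,0],
    [0,0,0,0,0,0],
    [0,0,0,0,0,0],
    [0,0,0,0,0,0]
  ]
}}

```text
time: 32.0
position: [0.5875, -0.0217, 0.1799]
ee_rot: [3.138, -0.145, -0.002]
wrist_force: [-6.2, -0.8, 3.8]
gripper_width: 0.0088
```

```bash
python3 -c "
from h import *
flap(); barpos('w19.png');pad('w19.png'); flap()"
```

```text
t 32.00 X -0.0075 Z 0.1539 r 0.1540 theta 0.0099  Fx -6.05 Fy -0.80 Fz 3.84 Ft 6.02 w 0.0088 [ 0.5875 -0.0217  0.1799]
bar n 1422 X -0.0072 Z 0.1998 r 0.1550 th 0.0080 behind TCP 0.0200 dX 0.0002
pad n 1146 X [0.0281 0.0299 0.034  0.039  0.0403] Z [0.117  0.1187] Y [-0.0234  0.0246]
t 32.05 X -0.0075 Z 0.1539 r 0.1541 theta 0.0099  Fx -4.64 Fy -0.52 Fz 4.64 Ft 4.59 w 0.0091 [ 0.5875 -0.0216  0.1799]
```

9.6–9.7 N now. A final 1 mm nudge, then hold and check.

Call:
{"method": "move_arm", "body": {
  "plan": [
    [0.004,0,0,0,0,0],
    [0.004,0,0,0,0,0],
    [0,0,0,0,0,0],
    [0,0,0,0,0,0],
    [0,0,0,0,0,0],
    [0,0,0,0,0,0],
    [0,0,0,0,0,0],
    [0,0,0,0,0,0]
  ]
}}

```text
time: 32.85
position: [0.5885, -0.0217, 0.18]
ee_rot: [3.138, -0.145, -0.002]
wrist_force: [-6.6, -0.1, 5.7]
gripper_width: 0.0093
```

```bash
python3 -c "
from h import *
flap(); barpos('w20.png');pad('w20.png'); d=snap('side','s20.png'); snap('top','t20.png');flap()
cv2.imwrite('pics/s20c.png',cv2.resize(d['color'][140:260,200:400],(800,480))[:,:,::-1])
"
```

```text
t 32.85 X -0.0065 Z 0.1540 r 0.1541 theta 0.0037  Fx -6.56 Fy -0.14 Fz 5.70 Ft 6.54 w 0.0093 [ 0.5885 -0.0217  0.18  ]
bar n 1417 X -0.0063 Z 0.1999 r 0.1550 th 0.0023 behind TCP 0.0199 dX 0.0002
pad n 1142 X [0.0282 0.0303 0.0345 0.0393 0.0407] Z [0.1169 0.1186] Y [-0.0234  0.0246]
t 33.00 X -0.0065 Z 0.1539 r 0.1541 theta 0.0038  Fx -6.52 Fy -1.48 Fz 4.58 Ft 6.50 w 0.0088 [ 0.5885 -0.0217  0.1799]
```

View pics/w20.png

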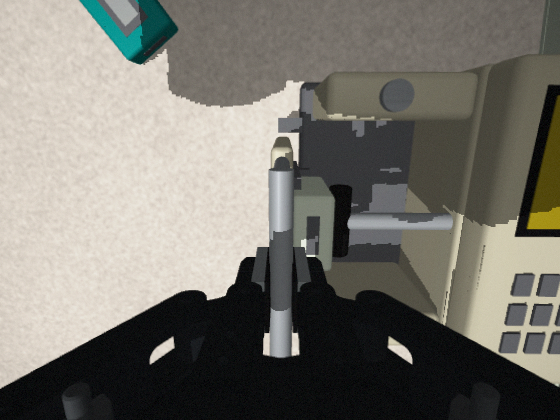

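View pics/s20.png

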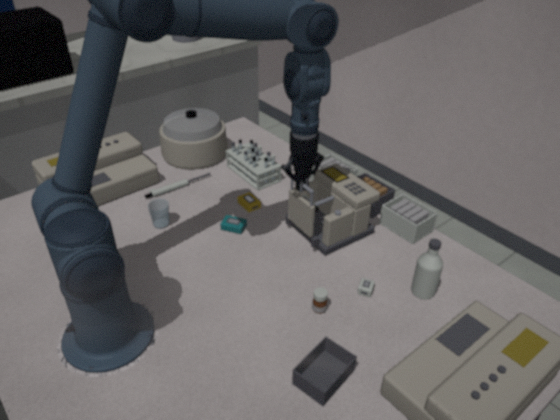

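The wrist view shows the flap upright and the cartridge against the pad at (342,220). By its rear edge the pad has moved 12.5 mm, or 10 N. I hold for one more call to check it is steady.

Call:
{"method": "move_arm", "body": {
  "plan": [
    [0,0,0,0,0,0],
    [0,0,0,0,0,0],
    [0,0,0,0,0,0],
    [0,0,0,0,0,0],
    [0,0,0,0,0,0],
    [0,0,0,0,0,0],
    [0,0,0,0,0,0],
    [0,0,0,0,0,0]
  ]
}}

```text
time: 33.8
position: [0.5885, -0.0217, 0.1799]
ee_rot: [3.138, -0.145, -0.002]
wrist_force: [-5.8, -1.5, 5.3]
gripper_width: 0.009
```

```bash
python3 -c "
from h import *
flap(); barpos('w21.png');pad('w21.png');flap(); print(ticket.close_job())
"
```

```text
t 33.80 X -0.0065 Z 0.1539 r 0.1541 theta 0.0038  Fx -5.61 Fy -1.53 Fz 5.30 Ft 5.59 w 0.0090 [ 0.5885 -0.0217  0.1799]
bar n 1419 X -0.0063 Z 0.1999 r 0.1550 th 0.0021 behind TCP 0.0200 dX 0.0002
pad n 1143 X [0.0284 0.0303 0.0344 0.0393 0.0408] Z [0.117  0.1186] Y [-0.0232  0.0246]
t 33.85 X -0.0066 Z 0.1539 r 0.1541 theta 0.0040  Fx -5.63 Fy -0.22 Fz 5.13 Ft 5.61 w 0.0090 [ 0.5884 -0.0217  0.1799]
the job is handed in; nothing more can be done
None
```

The job is done and handed in at about 34 s. I pulled the flap fully down, laid the larger white cartridge flat between the cradle rails and let go of it. Then I swung the flap up by its bar, and the arm is still gripping the bar there.

**Last checks, steady over the final second:**
- **Flap angle:** about 0.002–0.004 rad, so upright.
- **Pad force:** the pad's rear edge has moved about 12.5 mm, which is about 10 N. I saw no travel beyond that at any point.
- **Push at the bar:** 5.6–6.5 N, against the roughly 4.2 N that 10 N at the pad needs. I put the extra down to hinge and grip friction. Taken alone, the push reading would allow 11–13 N.

**What went wrong on the way:**
- **Grip slip:** while raising the flap the bar slid about 6–8 mm in the grip, and the push along the flap rose to about 17 N. I corrected the path and re-seated the grip at about 0.37 rad, before the cartridge touched the pad.
- **Placing force:** setting the cartridge down showed a brief 15 N at the wrist. The picture afterwards showed it flat and straight, 2.6 mm off the lip.

The final side view shows the other things on the bench apparently where they were; I checked that by eye, not by measuring.

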